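# Pack the blunt bone chisels for the sharpening service

### The arm

A 6-joint arm with a two-finger parallel gripper is mounted at the origin on a cart in front of the work surface, level with it; the furniture and walls round the work are solid. World frame = base frame: x ahead of the robot, y to its left, z up, the work surface at z = 0. Lengths are in m, angles in rad, forces in N, time in s.
With the tool pointing down it reaches from about 0.375 to 0.9 m from the base axis. Payload 3.1 kg.
Tool frame: the origin (TCP) lies at the centre of the arm's flange, where the gripper is bolted on; the fingertips stand 173 mm ahead of it and the grasp point (between the pads) lies 155 mm ahead of it (tip_extent is the distance from the TCP to the fingertips, in m); z points along the fingers, y is the direction in which the jaws open and shut (so a half turn about z gives the same grasp; the last joint's range is limited). The gripper opens to 85 mm and grips with 20 to 120 N. Pads are 22 mm wide; open, the fingers measure 114 mm over their backs; the gripper's body (76 mm by 85 mm) begins 54 mm behind the grasp point. The pads swing forward as they close: fully open they stand 13 mm farther back than shut.
Start: joints at [-1.389, 0.527, 1.433, -0, 1.181, -0.178], TCP at [0.22, -0.585, 0.405] pointing down, gripper open.
Joint ranges: [-3.08, 3.08], [-0.75, 2.2], [0.22, 2.44], [-1.43, 4.57], [0, 2.65], [-2.85, 2.85]. Speed limits (rad/s): [2.79, 2.79, 3.14, 3.14, 3.14, 3.14].

### API

Orientations are given as a unit quaternion [x, y, z, w].
In Python, from station import sense, snapshot, sign_off, tip_extent gives the robot as it stands. The module is installed in compiled form; this text tells all that it offers.
- The arm moves only by the tool servo_tool, never from a script. Its argument "rows" is a list of rows, each a list of 3 entries, a list of its own where there are three numbers: the shift along the tool's x, y, z in mm, then the turn about the tool's z in degrees, then the opening, from -1 (shut) to 1 (fully open), so that 0 is half open. A call has 1 to 8 rows; each row is the pose to reach, as a shift and turn from the pose measured when the call began, along the tool's axes at that moment; what a row does not reach only later rows make up. A row lasts 1/10 s, in which the tool goes at most 50 mm and 8.59 degrees, less where a joint would pass 70% of its speed; a pose out of reach is approached as far as the arm can. A call with a gripper value outside its range is refused whole. The fingers move at their own pace and stop on an object; "force" is the grip in N (left out, the last holds). Time passes only in rows, so rows that repeat a pose let the fingers close. It gives the time, the measured TCP pose, the force and the opening at its end, in the units of the state.
- sense(): the state, without advancing time (a new reading comes with each control period).
- snapshot(name): name is "scene" or "top"; returns a dict with "image" (420x560x3 uint8, blue, green, red), "z_map" (420x560 float32, m along the optical axis (not along the pixel's ray), 0 where there is no reading), "vertical_fov" (degrees; the focal length in pixels is half the picture's height over the tangent of half this angle, whatever the lens; pixels are square), "cx", "cy" (the principal point, pixels), "k1" (the pictures are not rectified: a ray, as slopes to the right and down, at radius r is drawn at 1 + k1 r^2 times it, then the intrinsics apply), "cam_to_world" (4x4, takes a point from camera to world coordinates). Camera axes: x right, y down, z forward; pixel columns grow to the right and rows downward; lengths in m; the calibration is good to about 2 mm. A picture is of the moment at which its call begins.
- sign_off(): hands the job in, once; it reports no verdict.
The state is a dict: "t": time; "q": joint angles; "qd": joint speeds; "tau": joint torques, N m; "tcp_pos": TCP position; "tool_rot": TCP orientation; "force": force on the tool from outside, world axes, zero at the start; "ft_torque": the same for the moment, N m; "finger_gap": opening from 0.0 (shut) to 1.0 (fully open).
Only numpy, scipy, OpenCV 4.12 (cv2) and the standard library are available. Lean on these libraries where they do the work, as an engineer would, in place of code of your own. Each camera call takes 0.05 s, during which the arm holds its last target. There are 200 camera calls.

### The job

Send the blunt bone chisels off for sharpening: stand every chisel from the green mat in the carton, blade down and pommel up, one in each foam pocket. Held by its ball pommel, a chisel swings down to hang plumb when you ease the grip; then grip it firmly again and lower it in. When all are packed, fold the carton shut: first the two short end flaps, then the two long flaps over them, all flat; leave the tape, the marker and the pink-capped vial alone.

Things in the scene. Friction and masses are not known exactly. Their poses are not given: they have to be found in the camera images.
- chisel_red: Solid steel bone chisel with two red bands, 131 mm long, about 0.22 kg; may be absent (None). Starts lying on the mat. Own x runs along the tool to the pommel; the origin is on the axis, in the middle of the hexagonal handle (22 mm across flats, x=+25 to -25 mm). Between handle and pommel an 11 mm neck; centre of mass about 45 mm from the pommel's centre.
- chisel_red_head (a point): Centre of the polished ball pommel (22 mm in diameter) of the red-banded chisel, on its axis at x=+47 mm, 120 mm from the blade's end. Held by the pommel, a firm grip (80 N or more) about holds the tool's angle; below about 40 N the ball turns in the jaws and the tool swings blade down, below 10 N to nearly plumb; below about 2 N it drops.
- chisel_red_tip (a point): Blade end of the red-banded chisel, on the tool's axis at x=-73 mm; the flat blade is 12 mm wide and 3.5 mm thick, the shank above it 9 mm.
- chisel_blue: Solid steel bone chisel with two blue bands, 131 mm long, about 0.22 kg; may be absent (None). Starts lying on the mat. Own x runs along the tool to the pommel; the origin is on the axis, in the middle of the hexagonal handle (22 mm across flats, x=+25 to -25 mm). Between handle and pommel an 11 mm neck; centre of mass about 45 mm from the pommel's centre.
- chisel_blue_head (a point): Centre of the polished ball pommel (22 mm in diameter) of the blue-banded chisel, on its axis at x=+47 mm, 120 mm from the blade's end. Held by the pommel, a firm grip (80 N or more) about holds the tool's angle; below about 40 N the ball turns in the jaws and the tool swings blade down, below 10 N to nearly plumb; below about 2 N it drops.
- chisel_blue_tip (a point): Blade end of the blue-banded chisel, on the tool's axis at x=-73 mm; the flat blade is 15 mm wide and 3.5 mm thick, the shank above it 9 mm.
- chisel_yellow: Solid steel bone chisel with two yellow bands, 131 mm long, about 0.22 kg; may be absent (None). Starts lying on the mat. Own x runs along the tool to the pommel; the origin is on the axis, in the middle of the hexagonal handle (22 mm across flats, x=+25 to -25 mm). Between handle and pommel an 11 mm neck; centre of mass about 45 mm from the pommel's centre.
- chisel_yellow_head (a point): Centre of the polished ball pommel (22 mm in diameter) of the yellow-banded chisel, on its axis at x=+47 mm, 120 mm from the blade's end. Held by the pommel, a firm grip (80 N or more) about holds the tool's angle; below about 40 N the ball turns in the jaws and the tool swings blade down, below 10 N to nearly plumb; below about 2 N it drops.
- chisel_yellow_tip (a point): Blade end of the yellow-banded chisel, on the tool's axis at x=-73 mm; the flat blade is 18 mm wide and 3.5 mm thick, the shank above it 9 mm.
- carton: Open brown carton, fixed, 84 (own x) by 162 (own y) by 145 mm high, walls 3 mm; origin at the centre of its underside. Inside, a dark foam insert, its top at 85 mm, has three square pockets 40 by 40 mm, centres at own x=0, y=+49, 0, -49 mm, floors at 3 mm. A chisel standing in one has its pommel's centre at 123 mm. Above the foam the inside is free, 78 by 156 mm.
- flap_near (a joint): Angle in rad of the long flap on the carton's own -x side (towards the robot): 0 = folded flat over the opening (its stop), 1.57 = upright, up to 3.1 = level outwards. 160 mm wide, 40 mm from crease to free edge, 3 mm cardboard; a light crease holds it at the angle where it is left and under 1 N at its edge, along its arc, turns it. Starts open, leaning outwards.
- flap_near_hinge (a point): Middle of the crease of the long flap on the carton's own -x side (towards the robot), 150.5 mm above the worktop.
- flap_far (a joint): Angle in rad of the long flap on the carton's own +x side (away from the robot): 0 = folded flat over the opening (its stop), 1.57 = upright, up to 3.1 = level outwards. 160 mm wide, 40 mm from crease to free edge, 3 mm cardboard; a light crease holds it at the angle where it is left and under 1 N at its edge, along its arc, turns it. Starts open, leaning outwards.
- flap_far_hinge (a point): Middle of the crease of the long flap on the carton's own +x side (away from the robot), 150.5 mm above the worktop.
- flap_left (a joint): Angle in rad of the short end flap on the carton's own +y side: 0 = folded flat over the opening (its stop), 1.57 = upright, up to 3.1 = level outwards. 76 mm wide, 40 mm from crease to free edge, 3 mm cardboard; a light crease holds it at the angle where it is left and under 1 N at its edge, along its arc, turns it. Starts open, leaning outwards.
- flap_left_hinge (a point): Middle of the crease of the short end flap on the carton's own +y side, 146.5 mm above the worktop.
- flap_right (a joint): Angle in rad of the short end flap on the carton's own -y side: 0 = folded flat over the opening (its stop), 1.57 = upright, up to 3.1 = level outwards. 76 mm wide, 40 mm from crease to free edge, 3 mm cardboard; a light crease holds it at the angle where it is left and under 1 N at its edge, along its arc, turns it. Starts open, leaning outwards.
- flap_right_hinge (a point): Middle of the crease of the short end flap on the carton's own -y side, 146.5 mm above the worktop.
- mat: Thin green silicone mat, fixed, 170 by 300 by 4 mm, on which the chisels start. Origin at the centre of its underside.
- packing_tape: Roll of brown tape, 106 mm across, 25 mm high, lying flat behind the work; leave it alone. Origin at the centre of its underside.
- marker_black: Black felt marker, 137 mm long (own y), lying in front; leave it alone. Origin under its middle.
- vial_pink: Small glass injection vial with a pink cap, 25 mm in diameter, 52 mm high, standing in front; leave it alone. Origin at the centre of its underside.

How it is judged:
By the outcome, as a careful person would: the job done as asked, in the order asked, and still so for the second after the job is handed in, with the robot touching nothing.
Of chisel_red, chisel_blue, chisel_yellow only 2 to 3 are there at a start; the rules pass over those that are not, and their reading is None.
At some moment in a run one of chisel_red, chisel_blue, chisel_yellow may be knocked a few centimetres aside while the robot is not near it.
Once in a run the grip may slacken for a moment while it holds something.
It also fails if it takes over 208 s, if anything falls off the work surface, if the arm or the gripper's body presses on something with over 40 N, if the wrist force passes 120 N, or if a joint passes its speed limit or range.

## Working session

There is one attempt and no reset: what is moved stays moved. The work goes in short steps, Python scripts to look and compute and a tool call to move; the robot and the scene stay as the last step left them, time stands still between calls to the robot, and variables do not carry over. Pictures are saved under pics/ and viewed, about 12 in all and at most 16, crops included, and the job is handed in when it is done.

Besides the shell and the picture viewer there is one more tool, called after "Emit:" by a JSON object that holds its "method" and its "body". servo_tool: Moves the arm, as the interface text tells. Its arguments: {"type":"object","properties":{"rows":{"type":"array"},"force":{"type":"number"}},"required":["rows"]}

```bash
mkdir -p pics; cat > h.py <<'E'
import numpy as np, cv2
from station import sense, snapshot, sign_off, tip_extent
from scipy.spatial.transform import Rotation as R
def snap(n,save=None):
    s=snapshot(n); s['f']=210/np.tan(np.radians(s['vertical_fov'])/2)
    if save: cv2.imwrite('pics/'+save+'.png',s['image'])
    return s
def ray(s,u,v):
    K=np.array([[s['f'],0,s['cx']],[0,s['f'],s['cy']],[0,0,1.]])
    p=cv2.undistortPoints(np.array([[[u,v]]],float),K,np.array([s['k1'],0,0,0,0.]))[0,0]
    return p
def onplane(s,u,v,z):
    p=ray(s,u,v); T=s['cam_to_world']; d=T[:3,:3]@[p[0],p[1],1]; o=T[:3,3]
    return o+d*(z-o[2])/d[2]
def bydepth(s,u,v):
    p=ray(s,u,v); d=s['z_map'][int(round(v)),int(round(u))]; T=s['cam_to_world']
    return T[:3,:3]@(np.array([p[0],p[1],1])*d)+T[:3,3]
def cloud(s):
    K=np.array([[s['f'],0,s['cx']],[0,s['f'],s['cy']],[0,0,1.]])
    g=np.stack(np.meshgrid(np.arange(560.),np.arange(420.)),-1).reshape(-1,1,2)
    p=cv2.undistortPoints(g,K,np.array([s['k1'],0,0,0,0.]))[:,0]
    d=s['z_map'].reshape(-1,1); T=s['cam_to_world']
    return (np.c_[p*d,d]@T[:3,:3].T+T[:3,3]).reshape(420,560,3)
def st():
    s=sense(); print('t',round(s['t'],2),'tcp',np.round(s['tcp_pos'],4),'F',np.round(s['force'],1),'gap',round(s['finger_gap'],3),'q',np.round(s['q'],2)); print(np.round(R.from_quat(s['tool_rot']).as_matrix(),3)); return s
E
python3 - <<'E'
from h import *
st()
for n in('top','scene'):
    s=snap(n,n+'0'); print(n,s['f'],s['cx'],s['cy'],s['k1'],np.round(s['cam_to_world'],3).tolist())
E
```

```text
t 0.0 tcp [ 0.22   -0.5846  0.4037] F [-0.   0.7 -1.1] gap 1.003 q [-1.39  0.53  1.43  0.    1.18 -0.18]
[[ 0.936  0.352 -0.   ]
 [ 0.352 -0.936  0.002]
 [ 0.    -0.002 -1.   ]]
top 546.3933477217467 282.45085892595495 213.1443433702129 0.010762593649523196 [[0.014, -0.996, 0.088, 0.446], [-1.0, -0.014, 0.005, -0.06], [-0.004, -0.088, -0.996, 1.488], [0.0, 0.0, 0.0, 1.0]]
scene 513.0130920649995 277.2053470391781 199.17641298909714 -0.10414507553134805 [[0.647, -0.364, 0.67, -0.457], [-0.762, -0.298, 0.575, -0.909], [-0.01, -0.883, -0.47, 0.813], [0.0, 0.0, 0.0, 1.0]]
```

View pics/top0.png

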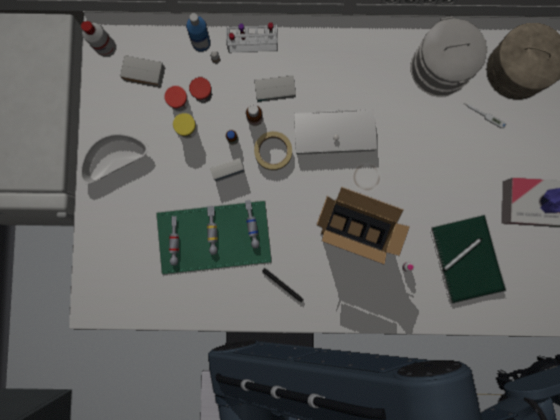

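View pics/scene0.png

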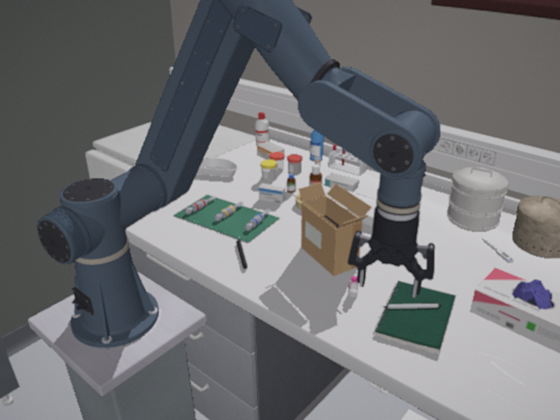

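The mat has three chisels, red, yellow and blue at about u=174, 213 and 253 in the top view. The carton is at about (360,228), slightly rotated, and the vial stands right beside it at (408,267). Next I'll zoom in and measure.

```bash
python3 - <<'E'
from h import *
s=snap('top'); im=s['image']
a=cv2.resize(im[190:280,150:280],None,fx=5,fy=5,interpolation=cv2.INTER_CUBIC)
b=cv2.resize(im[180:280,310:420],None,fx=5,fy=5,interpolation=cv2.INTER_CUBIC)
c=np.zeros((600,1200,3),np.uint8); 
cv2.imwrite('pics/c1.png',a); 
b=cv2.convertScaleAbs(b,alpha=1.6)
cv2.imwrite('pics/c2.png',b)
P=cloud(s)
# chisels: non-green above mat
g=im.astype(int)
sub=P[195:280,150:280]; hgt=sub[...,2]; print('matz',np.median(hgt))
m=np.zeros((420,560),np.uint8); m[195:280,150:280]=(hgt>0.010)&(hgt<0.05)
n,l,stt,c=cv2.connectedComponentsWithStats(m)
for i in range(1,n):
    if stt[i,4]<40: continue
    ys,xs=np.where(l==i); q=P[l==i]; ctr=q[:,:2].mean(0); u,sv,vt=np.linalg.svd(q[:,:2]-ctr); d=vt[0]; t=(q[:,:2]-ctr)@d
    print(stt[i],np.round(ctr,3),'dir',np.round(d,3),'range',t.min(),t.max(), 'zmax',q[:,2].max())
    e=[np.round(q[t>t.max()-.012].mean(0),3),np.round(q[t<t.min()+.012].mean(0),3)]; print(e, 'width ends',np.ptp(q[t>t.max()-.02]@np.r_[-d[1],d[0],0]),np.ptp(q[t<t.min()+.02]@np.r_[-d[1],d[0],0]))
E
```

```text
matz 0.0018609170667597263
[244 200  15  49 324] [0.542 0.031] dir [-0.981 -0.192] range -0.06970205977579683 0.06124446235893804 zmax 0.03270783025760182
[array([0.488, 0.02 , 0.022]), array([0.604, 0.043, 0.017])] width ends 0.019936997954238506 0.017582782041336953
[207 206  11  49 332] [0.525 0.138] dir [-0.996 -0.092] range -0.06948767565678185 0.062016734877675936 zmax 0.03422374637621073
[array([0.469, 0.133, 0.022]), array([0.588, 0.144, 0.016])] width ends 0.019391943032996406 0.01781634564237365
[169 217  11  49 322] [0.49  0.239] dir [-0.999 -0.036] range -0.0717007539111591 0.05777958992018013 zmax 0.0330381653464924
[array([0.439, 0.238, 0.021]), array([0.556, 0.242, 0.017])] width ends 0.020610343746302162 0.010934739102107821
[262 269  17  11  59] [ 0.41  -0.019] dir [-0.55  -0.835] range -0.022345101726141996 0.025789758430868517 zmax 0.021374382255324065
[array([ 0.401, -0.035,  0.014]), array([ 0.42 , -0.006,  0.014])] width ends 0.012744994374850882 0.011976896216553679
```

View pics/c1.png

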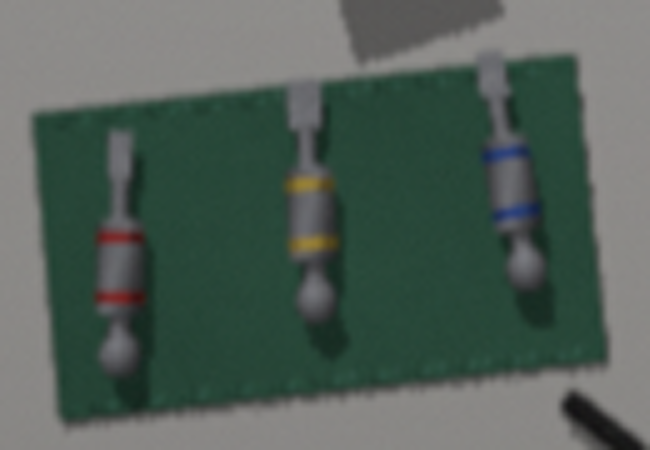

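View pics/c2.png

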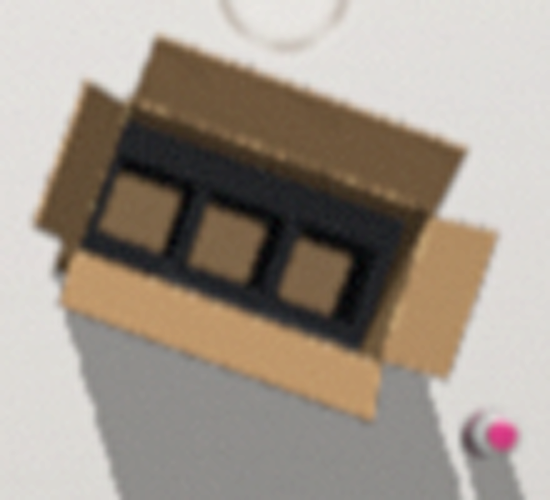

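```bash
cat > carton.py <<'E'
from h import *
s=snap('top'); P=cloud(s)
m=np.zeros((420,560),np.uint8); m[205:255,320:395]=P[205:255,320:395,2]<0.07
m2=np.zeros_like(m); 
n,l,stt,c=cv2.connectedComponentsWithStats(m)
for i in range(1,n):
    if stt[i,4]>60:
        u,v=c[i]; r=cv2.minAreaRect(np.argwhere(l==i)[:,::-1].astype(np.float32)); print(stt[i],np.round(c[i],1),'rect',np.round(r[1],1),r[2],np.round(onplane(s,u,v,.085),4))
# rim/flaps
for z0,z1 in((.078,.095),(.13,.143),(.143,.158),(.158,.2)):
    k=(P[...,2]>z0)&(P[...,2]<z1); k[:, :310]=0;k[:,415:]=0;k[:170]=0;k[280:]=0
    q=P[k]; r=cv2.minAreaRect(q[:,:2].astype(np.float32)); print(z0,k.sum(),np.round(r[0],4),np.round(r[1],4),r[2],cv2.boxPoints(r).round(3).tolist())
for n,(u,v) in dict(red=(173.8,260.2),yel=(213.2,249.8),blu=(255.2,243)).items(): print(n,np.round(onplane(s,u,v,.015),4))
for n,(u,v) in dict(redt=(150+120/5,190+131/5),yelt=(150+305/5,190+83/5),blut=(150+490/5,190+53/5)).items(): print(n,np.round(onplane(s,u,v,.01),4))
# flap free edges from crop2 pixel corners, by depth
for n,(u,v) in dict(farL=(158,45),farR=(460,155),nearL=(70,298),nearR=(370,412),leftT=(85,92),leftB=(45,218),rightT=(488,235),rightB=(445,370),cap=(500,436)).items():
    print(n,np.round(bydepth(s,310+u/5,180+v/5),3))
E
python3 carton.py
```

```text
[330 213  19  18 222] [338.9 221.4] rect [15.1 14.6] 20.556045532226562 [ 0.5508 -0.1978  0.085 ]
[348 219  19  19 222] [356.8 228. ] rect [14.9 14.9] 18.434947967529297 [ 0.5346 -0.244   0.085 ]
[366 226  19  18 223] [374.7 234.5] rect [15. 15.] 19.98310661315918 [ 0.5183 -0.2898  0.085 ]
[320 228  36  27 300] [330.7 247.9] rect [35. 26.] 0.0 [ 0.4826 -0.1774  0.085 ]
0.078 1027 [ 0.536 -0.244] [0.1609 0.0805] 71.70118713378906 [[0.47200000286102295, -0.30799999833106995], [0.5490000247955322, -0.3330000042915344], [0.5989999771118164, -0.18000000715255737], [0.5230000019073486, -0.1550000011920929]]
0.13 115 [ 0.5366 -0.2449] [0.1622 0.0826] 71.85316467285156 [[0.47200000286102295, -0.3089999854564667], [0.5509999990463257, -0.33500000834465027], [0.6010000109672546, -0.1809999942779541], [0.5230000019073486, -0.1550000011920929]]
0.143 707 [ 0.5365 -0.2455] [0.185  0.1049] 71.30327606201172 [[0.4569999873638153, -0.3160000145435333], [0.5559999942779541, -0.3499999940395355], [0.6159999966621399, -0.17499999701976776], [0.515999972820282, -0.14100000262260437]]
0.158 1798 [ 0.5356 -0.2467] [0.2132 0.1411] 70.43766784667969 [[0.43299999833106995, -0.3230000138282776], [0.5659999847412109, -0.3709999918937683], [0.6380000114440918, -0.17000000178813934], [0.5049999952316284, -0.12300000339746475]]
red [0.4454 0.238  0.015 ]
yel [0.4747 0.1329 0.015 ]
blu [0.4946 0.0202 0.015 ]
redt [0.5643 0.2423 0.01  ]
yelt [0.5919 0.1425 0.01  ]
blut [0.6097 0.0423 0.01  ]
farL [ 0.624 -0.196  0.17 ]
farR [ 0.572 -0.342  0.172]
nearL [ 0.5   -0.153  0.177]
nearR [ 0.447 -0.297  0.177]
leftT [ 0.599 -0.16   0.178]
leftB [ 0.538 -0.141  0.17 ]
rightT [ 0.533 -0.354  0.178]
rightB [ 0.468 -0.333  0.177]
cap [ 0.436 -0.389  0.046]
```

```bash
cat >> h.py <<'E'
def go(x,y,z,psi):
    s=sense(); M=R.from_quat(s['tool_rot']).as_matrix(); d=M.T@(np.array([x,y,z])-s['tcp_pos'])*1000
    a=np.arctan2(M[1,0],M[0,0]); t=-np.degrees((psi-a+np.pi)%(2*np.pi)-np.pi)
    print('shift',np.round(d),'turn',round(t,1),'dist',round(np.linalg.norm(d)),'t',round(s['t'],1),'gap',round(s['finger_gap'],3),'F',np.round(s['force'],1),'tcp',np.round(s['tcp_pos'],4))
E
python3 - <<'E'
from h import *
print(tip_extent if not callable(tip_extent) else tip_extent())
go(.4946,.0202,.42,.19)
E
```

```text
0.1734
shift [ 470. -470.  -15.] turn 9.7 dist 665 t 0.2 gap 1.0 F [-1.8  0.5 -0.1] tcp [ 0.22   -0.5848  0.4041]
```

Emit:
{"method": "servo_tool", "body": {"rows": [[[20, -20, -15], 0, 0], [[50, -50, -15], 0, 0], [[80, -80, -15], 2, 0], [[110, -110, -15], 4, 0], [[140, -140, -15], 6, 0], [[170, -170, -15], 8, 0], [[200, -200, -15], 10, 0], [[230, -230, -15], 10, 0]]}}

```text
t: 1.0
tcp_pos: [0.3547, -0.2869, 0.4195]
tool_rot: [0.996, 0.092, 0.0, -0.001]
force: [0.3, -0.2, -0.1]
finger_gap: 0.499
```

Emit:
{"method": "servo_tool", "body": {"rows": [[[30, -30, 0], 0, 0], [[60, -60, 0], 0, 0], [[90, -90, 0], 0, 0], [[120, -120, 0], 0, 0], [[150, -150, 0], 0, 0], [[180, -180, 0], 0, 0], [[205, -205, 0], 0, 0], [[205, -205, 0], 0, 0]]}}

```text
t: 1.8
tcp_pos: [0.5203, -0.0447, 0.4198]
tool_rot: [0.996, 0.094, 0.001, -0.001]
force: [-0.2, -0.1, -0.5]
finger_gap: 0.502
```

```bash
python3 - <<'E'
from h import *
go(.4946,.0202,.25,.19); st()
E
```

```text
shift [-13. -68. 170.] turn -0.0 dist 184 t 1.8 gap 0.502 F [-0.2 -0.1 -0.5] tcp [ 0.5203 -0.0447  0.4198]
t 1.8 tcp [ 0.5203 -0.0447  0.4198] F [-0.2 -0.1 -0.5] gap 0.502 q [-0.3   0.37  1.67  0.    1.1   1.08]
[[ 0.982  0.188  0.002]
 [ 0.188 -0.982  0.002]
 [ 0.002 -0.002 -1.   ]]
```

Emit:
{"method": "servo_tool", "body": {"rows": [[[-6, -30, 20], 0, 0], [[-13, -68, 60], 0, 0], [[-13, -68, 100], 0, 0], [[-13, -68, 140], 0, 0], [[-13, -68, 170], 0, 0], [[-13, -68, 190], 0, 0], [[-13, -68, 190], 0, 0], [[-13, -68, 190], 0, 0]]}}

```text
t: 2.6
tcp_pos: [0.4951, 0.0195, 0.23]
tool_rot: [0.996, 0.094, 0.001, -0.001]
force: [-0.2, 0.3, 0.2]
finger_gap: 0.503
```

```bash
python3 - <<'E'
from h import *
go(.4946,.0202,.182,.19)
s=snap('scene'); im=s['image'][180:280,170:330]; cv2.imwrite('pics/c3.png',cv2.resize(im,None,fx=5,fy=5,interpolation=cv2.INTER_CUBIC))
E
```

```text
shift [-0. -1. 48.] turn -0.1 dist 48 t 2.6 gap 0.503 F [-0.2  0.3  0.2] tcp [0.4951 0.0195 0.23  ]
```

View pics/c3.png

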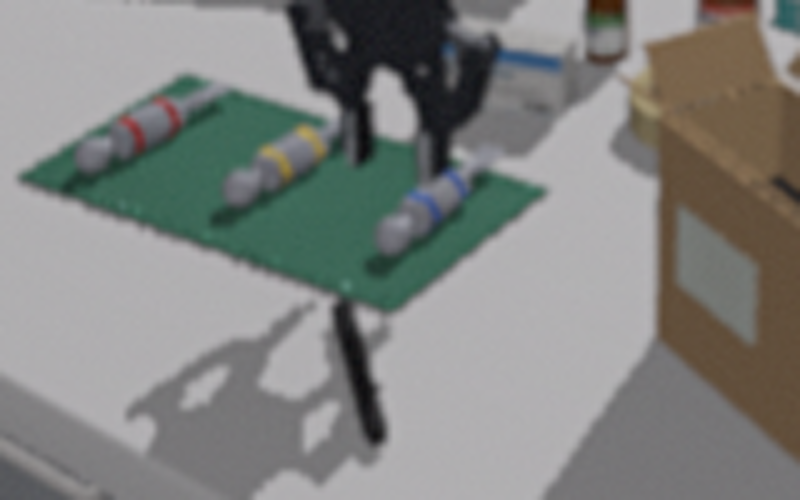

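The gripper sits above the blue pommel, seen at scene pixel (248.6,227). I'll descend to it.

Emit:
{"method": "servo_tool", "body": {"rows": [[[0, 0, 20], 0, 0], [[0, 0, 35], 0, 0], [[0, 0, 46], 0, 0], [[0, 0, 46], 0, 0]]}}

```text
t: 3.05
tcp_pos: [0.4956, 0.0195, 0.1846]
tool_rot: [0.996, 0.094, 0.001, -0.001]
force: [-0.8, 0.7, 0.1]
finger_gap: 0.504
```

Emit:
{"method": "servo_tool", "body": {"rows": [[[0, 0, 0], 0, -1], [[0, 0, 0], 0, -1], [[0, 0, 0], 0, -1], [[0, 0, 0], 0, -1], [[0, 0, 0], 0, -1], [[0, 0, 0], 0, -1]], "force": 110}}

```text
t: 3.65
tcp_pos: [0.4958, 0.0195, 0.1859]
tool_rot: [0.996, 0.094, 0.002, -0.001]
force: [-1.0, -0.4, 5.6]
finger_gap: 0.181
```

```bash
python3 - <<'E'
from h import *
s=snap('scene'); print(np.round(onplane(s,248.6,227,.015),4)); go(.4946,.0202,.47,.19)
E
```

```text
[0.4913 0.0192 0.015 ]
shift [   0.   -1. -284.] turn -0.1 dist 284 t 3.7 gap 0.185 F [-0.6 -0.   5.9] tcp [0.4958 0.0195 0.1859]
```

Emit:
{"method": "servo_tool", "body": {"rows": [[[0, 0, -5], 0, -1], [[0, 0, -15], 0, -1], [[0, 0, -30], 0, -1], [[0, 0, -45], 0, -1], [[0, 0, -45], 0, -1]]}}

```text
t: 4.2
tcp_pos: [0.4961, 0.0194, 0.2329]
tool_rot: [0.996, 0.094, 0.004, 0.0]
force: [0.7, 0.3, -2.1]
finger_gap: 0.179
```

```bash
python3 - <<'E'
from h import *
s=snap('scene'); go(.4946,.0202,.47,.19)
im=s['image'][150:250,190:310]; cv2.imwrite('pics/c4.png',cv2.resize(im,None,fx=6,fy=6,interpolation=cv2.INTER_CUBIC))
E
```

```text
shift [   1.   -1. -238.] turn -0.1 dist 238 t 4.2 gap 0.186 F [ 0.2  0.4 -3. ] tcp [0.4959 0.0194 0.232 ]
```

View pics/c4.png

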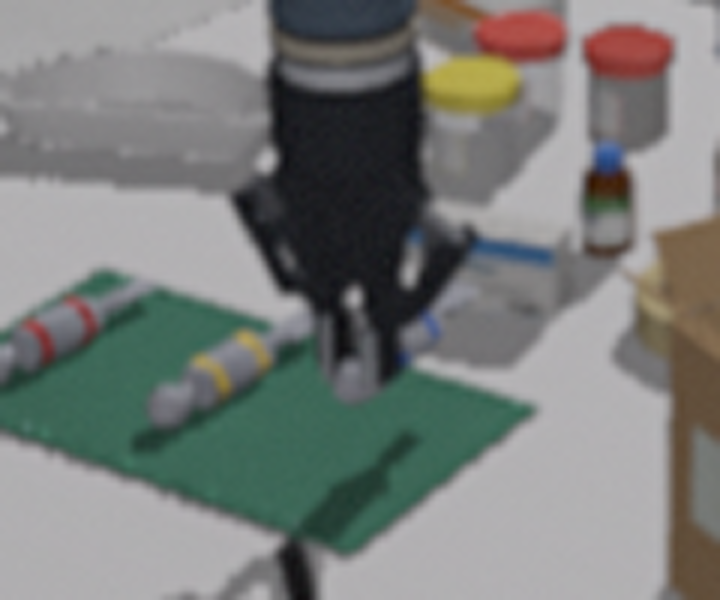

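Blue came up level, but the ball at crop (355,380) hangs low in the tips because I gripped above its equator. I'll set it back and regrip about 9 mm lower.

Emit:
{"method": "servo_tool", "body": {"rows": [[[0, 0, 15], 0, -1], [[0, 0, 30], 0, -1], [[0, 0, 40], 0, -1], [[0, 0, 45], 0, -1], [[0, 0, 46], 0, -1], [[0, 0, 46], 0, 0], [[0, 0, 46], 0, 0], [[0, 0, 46], 0, 0]]}}

```text
t: 5.05
tcp_pos: [0.4966, 0.0194, 0.1862]
tool_rot: [0.996, 0.094, 0.004, 0.0]
force: [0.1, 0.5, -0.1]
finger_gap: 0.498
```

```bash
python3 - <<'E'
from h import *
go(.4935,.0198,.176,.19)
s=snap('top'); im=s['image'][190:280,150:280]; cv2.imwrite('pics/c5.png',cv2.resize(im,None,fx=5,fy=5))
E
```

```text
shift [-3. -1. 10.] turn -0.1 dist 11 t 5.0 gap 0.498 F [ 0.1  0.5 -0.1] tcp [0.4966 0.0194 0.1862]
```

Emit:
{"method": "servo_tool", "body": {"rows": [[[-2, 0, 5], 0, 0], [[-2, 0, 10], 0, 0], [[-2, 0, 11], 0, 0], [[-2, 0, 11], 0, -1], [[-2, 0, 11], 0, -1], [[-2, 0, 11], 0, -1], [[-2, 0, 11], 0, -1], [[-2, 0, 11], 0, -1]], "force": 110}}

```text
t: 5.9
tcp_pos: [0.4953, 0.0191, 0.1779]
tool_rot: [0.996, 0.094, 0.006, 0.0]
force: [-2.1, 0.6, 26.7]
finger_gap: 0.195
```

```bash
python3 - <<'E'
from h import *
go(.4935,.0198,.49,.19)
E
```

```text
shift [   2.   -0. -312.] turn -0.1 dist 312 t 5.9 gap 0.195 F [-2.1  0.6 26.7] tcp [0.4953 0.0191 0.1779]
```

Emit:
{"method": "servo_tool", "body": {"rows": [[[0, 0, -5], 0, -1], [[0, 0, -25], 0, -1], [[0, 0, -65], 0, -1], [[0, 0, -110], 0, -1], [[0, 0, -155], 0, -1], [[0, 0, -200], 0, -1], [[0, 0, -230], 0, -1], [[0, 0, -230], 0, -1]]}}

```text
t: 6.7
tcp_pos: [0.4933, 0.019, 0.4114]
tool_rot: [0.995, 0.094, 0.01, 0.002]
force: [0.5, -0.5, -1.7]
finger_gap: 0.196
```

Emit:
{"method": "servo_tool", "body": {"rows": [[[0, 0, -30], 0, -1], [[0, 0, -60], 0, -1], [[0, 0, -80], 0, -1], [[0, 0, -80], 0, -1]]}}

```text
t: 7.1
tcp_pos: [0.492, 0.019, 0.4918]
tool_rot: [0.995, 0.094, 0.011, 0.002]
force: [-0.7, 0.4, -2.8]
finger_gap: 0.19
```

Emit:
{"method": "servo_tool", "body": {"rows": [[[0, 0, 0], 0, -1], [[0, 0, 0], 0, -1]], "force": 20}}

```text
t: 7.3
tcp_pos: [0.4914, 0.0191, 0.4892]
tool_rot: [0.996, 0.094, 0.009, 0.001]
force: [-0.2, -0.4, -1.8]
finger_gap: 0.196
```

```bash
python3 - <<'E'
from h import *
s=snap('scene'); st()
im=s['image'][60:210,170:350]; cv2.imwrite('pics/c6.png',cv2.resize(im,None,fx=4,fy=4,interpolation=cv2.INTER_CUBIC))
E
```

```text
t 7.35 tcp [0.4915 0.0191 0.4894] F [ 0.4 -0.3 -2.7] gap 0.197 q [-0.19  0.24  1.65  0.    1.23  1.19]
[[ 0.982  0.188  0.018]
 [ 0.188 -0.982 -0.001]
 [ 0.018  0.004 -1.   ]]
```

View pics/c6.png

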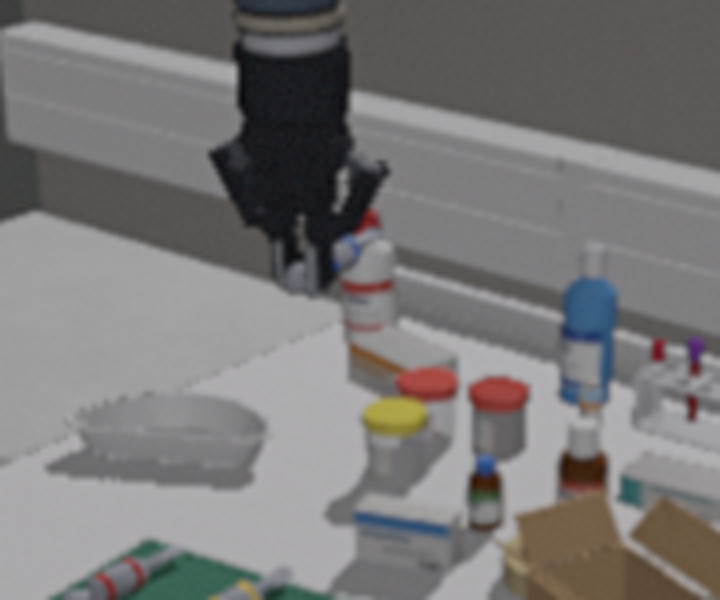

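Still level. I'll hold at 20 N longer and use the wrist moment to measure the swing.

Emit:
{"method": "servo_tool", "body": {"rows": [[[0, 0, 0], 0, -1], [[0, 0, 0], 0, -1], [[0, 0, 0], 0, -1], [[0, 0, 0], 0, -1], [[0, 0, 0], 0, -1], [[0, 0, 0], 0, -1]], "force": 20}}

```text
t: 7.95
tcp_pos: [0.4915, 0.019, 0.4895]
tool_rot: [0.996, 0.094, 0.009, 0.001]
force: [0.5, 0.2, -3.3]
finger_gap: 0.193
```

```bash
cat > ang.py <<'E'
from h import *
import sys
# lowest thing below the gripper in scene cloud near the tcp
def hang(name=None,sv=None):
    s=snap('scene'); P=cloud(s); t=np.array(sense()['tcp_pos']); q=P.reshape(-1,3)
    d=q-t; k=(np.hypot(d[:,0],d[:,1])<.16)&(d[:,2]<-.11)&(d[:,2]>-.32)
    k&=(s['z_map'].reshape(-1)>0)&(q[:,2]>.14)
    z=sense(); print('ft',np.round(z['ft_torque'],3),'F',np.round(z['force'],1),'gap',round(z['finger_gap'],3),'n',k.sum())
    w=d[k]
    for a in np.arange(-.32,-.11,.02):
        b=(w[:,2]>=a)&(w[:,2]<a+.02)
        if b.sum()>2: print(round(a,2),b.sum(),np.round(np.median(w[b],0),3))
hang()
E
python3 ang.py
```

```text
ft [ 0.     0.086 -0.024] F [ 0.6 -0.1 -1.8] gap 0.194 n 501
-0.18 104 [ 0.011 -0.    -0.165]
-0.16 148 [-0.002  0.001 -0.153]
-0.14 141 [-0.005  0.007 -0.127]
-0.12 108 [-0.005 -0.003 -0.116]
```

Emit:
{"method": "servo_tool", "body": {"rows": [[[0, 0, 0], 0, -1], [[0, 0, 0], 0, -1], [[0, 0, 0], 0, -1], [[0, 0, 0], 0, -1]], "force": 8}}

```text
t: 8.4
tcp_pos: [0.4915, 0.019, 0.4895]
tool_rot: [0.996, 0.094, 0.009, 0.001]
force: [-0.7, 0.4, -2.5]
finger_gap: 0.193
```

```bash
python3 ang.py
```

```text
ft [-0.008  0.14   0.006] F [ 0.5 -0.  -1.8] gap 0.191 n 506
-0.18 104 [ 0.012 -0.    -0.165]
-0.16 148 [-0.002  0.001 -0.153]
-0.14 141 [-0.005  0.006 -0.127]
-0.12 113 [-0.004  0.007 -0.116]
```

Emit:
{"method": "servo_tool", "body": {"rows": [[[0, 0, 0], 0, -0.75], [[0, 0, 0], 0, -0.75], [[0, 0, 0], 0, -0.7], [[0, 0, 0], 0, -0.7], [[0, 0, 0], 0, -0.7]], "force": 20}}

```text
t: 8.95
tcp_pos: [0.4915, 0.019, 0.4896]
tool_rot: [0.996, 0.094, 0.009, 0.001]
force: [0.1, -0.5, -2.1]
finger_gap: 0.192
```

```bash
python3 ang.py
```

```text
ft [-0.072  0.129  0.01 ] F [-0.2  1.4 -1.9] gap 0.195 n 503
-0.18 108 [ 0.011  0.    -0.165]
-0.16 144 [-0.002 -0.002 -0.153]
-0.14 144 [-0.004  0.006 -0.126]
-0.12 106 [-0.003 -0.012 -0.116]
```

Emit:
{"method": "servo_tool", "body": {"rows": [[[0, 0, 30], 0, -0.7], [[0, 0, 70], 0, -0.7], [[0, 0, 110], 0, -0.7], [[0, 0, 140], 0, -0.7], [[0, 0, 145], 0, -0.7], [[0, 0, 145], 0, -0.66], [[0, 0, 145], 0, -0.66], [[0, 0, 145], 0, -0.66]]}}

```text
t: 9.8
tcp_pos: [0.495, 0.0188, 0.3464]
tool_rot: [0.995, 0.094, 0.011, 0.002]
force: [0.9, -0.5, -2.2]
finger_gap: 0.193
```

```bash
sed -i 's/>.14)/>.03)/' ang.py; python3 ang.py
```

```text
ft [0.018 0.076 0.058] F [ 0.4 -0.6 -2.3] gap 0.193 n 435
-0.18 88 [ 0.007  0.001 -0.164]
-0.16 123 [-0.001 -0.005 -0.153]
-0.14 130 [-0.004  0.006 -0.126]
-0.12 94 [-0.003  0.007 -0.115]
```

Emit:
{"method": "servo_tool", "body": {"rows": [[[0, 0, 0], 0, -0.64], [[0, 0, 0], 0, -0.64], [[0, 0, 0], 0, -0.64], [[0, 0, 0], 0, -0.63], [[0, 0, 0], 0, -0.63], [[0, 0, 0], 0, -0.63]]}}

```text
t: 10.45
tcp_pos: [0.4948, 0.0188, 0.3462]
tool_rot: [0.995, 0.094, 0.011, 0.002]
force: [0.4, 0.5, -2.2]
finger_gap: 0.19
```

```bash
python3 ang.py
```

```text
ft [-0.026  0.093  0.008] F [-0.3 -0.2 -1.9] gap 0.198 n 430
-0.18 90 [ 0.002 -0.    -0.164]
-0.16 116 [-0.003 -0.004 -0.151]
-0.14 135 [-0.003  0.005 -0.127]
-0.12 89 [-0.004  0.006 -0.115]
```

Emit:
{"method": "servo_tool", "body": {"rows": [[[0, 0, 0], 0, -0.62], [[0, 0, 0], 0, -0.62], [[0, 0, 0], 0, -0.62], [[0, 0, 0], 0, -0.62], [[0, 0, 0], 0, -0.62]]}}

```text
t: 11.0
tcp_pos: [0.4948, 0.0188, 0.3461]
tool_rot: [0.995, 0.094, 0.011, 0.002]
force: [0.4, 0.7, -1.8]
finger_gap: 0.198
```

```bash
python3 ang.py
```

```text
ft [-0.062  0.058  0.031] F [-0.   0.9 -2.4] gap 0.193 n 427
-0.18 88 [ 0.01  -0.    -0.164]
-0.16 123 [-0.003 -0.003 -0.152]
-0.14 132 [-0.004  0.003 -0.127]
-0.12 84 [-0.004  0.007 -0.116]
```

Emit:
{"method": "servo_tool", "body": {"rows": [[[0, 0, 0], 0, -0.61], [[0, 0, 0], 0, -0.61], [[0, 0, 0], 0, -0.61], [[0, 0, 0], 0, -0.61]]}}

```text
t: 11.45
tcp_pos: [0.4948, 0.0188, 0.3462]
tool_rot: [0.995, 0.094, 0.011, 0.002]
force: [-0.4, -0.0, -2.6]
finger_gap: 0.201
```

```bash
python3 ang.py; python3 - <<'E'
from h import *
s=snap('scene')
im=s['image'][110:260,170:350]; cv2.imwrite('pics/c7.png',cv2.resize(im,None,fx=4,fy=4,interpolation=cv2.INTER_CUBIC))
E
```

```text
ft [-0.035  0.176  0.009] F [-0.8 -1.  -2.2] gap 0.198 n 433
-0.18 91 [ 0.004  0.001 -0.164]
-0.16 123 [-0.002 -0.004 -0.152]
-0.14 127 [-0.004  0.006 -0.126]
-0.12 92 [-0.003  0.008 -0.116]
```

View pics/c7.png

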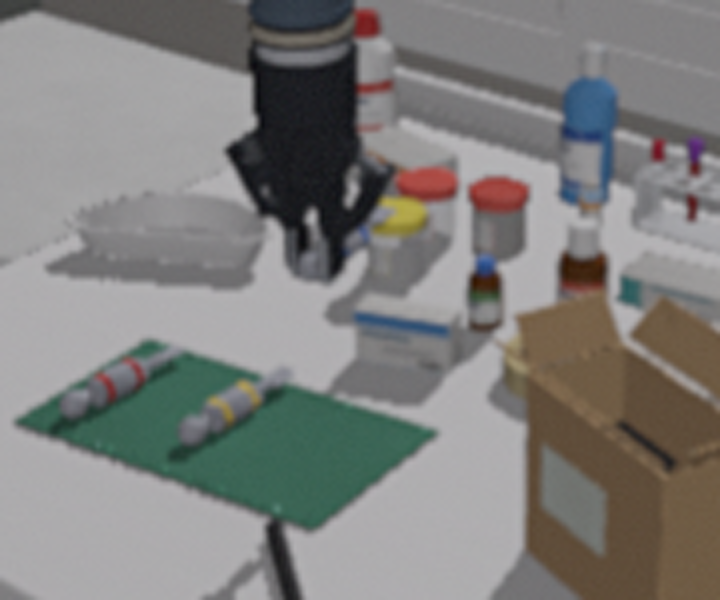

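Still level with the blade away from the robot. I'll keep easing in small steps.

Emit:
{"method": "servo_tool", "body": {"rows": [[[0, 0, 0], 0, -0.6], [[0, 0, 0], 0, -0.6], [[0, 0, 0], 0, -0.6], [[0, 0, 0], 0, -0.6]]}}

```text
t: 11.95
tcp_pos: [0.4948, 0.0188, 0.3462]
tool_rot: [0.995, 0.094, 0.011, 0.002]
force: [-0.4, 0.6, -2.0]
finger_gap: 0.204
```

```bash
python3 ang.py
```

```text
ft [ 0.038  0.129 -0.027] F [ 0.4 -0.9 -2.3] gap 0.201 n 432
-0.18 91 [ 0.012  0.001 -0.165]
-0.16 121 [-0.002 -0.006 -0.152]
-0.14 133 [-0.004  0.006 -0.126]
-0.12 86 [-0.005 -0.012 -0.115]
```

Emit:
{"method": "servo_tool", "body": {"rows": [[[0, 0, 0], 0, -0.59], [[0, 0, 0], 0, -0.59], [[0, 0, 0], 0, -0.59], [[0, 0, 0], 0, -0.59]]}}

```text
t: 12.4
tcp_pos: [0.4948, 0.0188, 0.3461]
tool_rot: [0.995, 0.094, 0.011, 0.002]
force: [-0.6, -0.4, -2.0]
finger_gap: 0.208
```

```bash
python3 ang.py
```

```text
ft [0.007 0.122 0.033] F [ 0.4 -0.1 -2.1] gap 0.207 n 431
-0.18 90 [ 0.025 -0.002 -0.165]
-0.16 120 [-0.002 -0.005 -0.152]
-0.14 131 [-0.003  0.006 -0.127]
-0.12 90 [-0.003 -0.005 -0.116]
```

Emit:
{"method": "servo_tool", "body": {"rows": [[[0, 0, 0], 0, -0.58], [[0, 0, 0], 0, -0.58], [[0, 0, 0], 0, -0.58], [[0, 0, 0], 0, -0.58]]}}

```text
t: 12.85
tcp_pos: [0.4948, 0.0188, 0.3462]
tool_rot: [0.995, 0.094, 0.011, 0.002]
force: [0.7, 0.3, -2.3]
finger_gap: 0.213
```

```bash
python3 ang.py
```

```text
ft [-0.023  0.113  0.012] F [ 0.7 -0.6 -1.8] gap 0.213 n 425
-0.18 95 [ 0.014  0.001 -0.165]
-0.16 114 [-0.002 -0.004 -0.152]
-0.14 125 [-0.004  0.007 -0.127]
-0.12 90 [-0.003  0.008 -0.116]
```

Emit:
{"method": "servo_tool", "body": {"rows": [[[0, 0, 0], 0, -0.56], [[0, 0, 0], 0, -0.56], [[0, 0, 0], 0, -0.54], [[0, 0, 0], 0, -0.54], [[0, 0, 0], 0, -0.54]]}}

```text
t: 13.4
tcp_pos: [0.4948, 0.0188, 0.3462]
tool_rot: [0.995, 0.094, 0.011, 0.002]
force: [-0.1, -0.7, -2.5]
finger_gap: 0.231
```

```bash
python3 ang.py
```

```text
ft [-0.045  0.121  0.061] F [ 0.  -0.1 -2.9] gap 0.233 n 442
-0.18 111 [ 0.017  0.001 -0.168]
-0.16 111 [-0.002 -0.003 -0.152]
-0.14 121 [-0.005  0.008 -0.127]
-0.12 98 [-0.004  0.005 -0.115]
```

Emit:
{"method": "servo_tool", "body": {"rows": [[[0, 0, 0], 0, -0.53], [[0, 0, 0], 0, -0.53], [[0, 0, 0], 0, -0.52], [[0, 0, 0], 0, -0.52], [[0, 0, 0], 0, -0.52]]}}

```text
t: 13.95
tcp_pos: [0.4947, 0.0188, 0.3461]
tool_rot: [0.995, 0.094, 0.011, 0.002]
force: [1.1, 0.5, -2.5]
finger_gap: 0.244
```

```bash
python3 ang.py
```

```text
ft [-0.057 -0.064  0.036] F [ 0.2  0.8 -3.5] gap 0.245 n 577
-0.3 8 [ 0.002  0.007 -0.284]
-0.28 26 [ 0.001  0.004 -0.271]
-0.26 18 [-0.002 -0.    -0.25 ]
-0.24 41 [-0.008 -0.006 -0.228]
-0.22 46 [-0.01  -0.006 -0.21 ]
-0.2 53 [-0.007 -0.006 -0.189]
-0.18 63 [-0.007 -0.01  -0.166]
-0.16 108 [-0.003 -0.003 -0.152]
-0.14 127 [-0.004  0.009 -0.127]
-0.12 87 [-0.005  0.007 -0.115]
```

Blue now hangs plumb at gap 0.245: the tip is at −0.287 under the TCP with less than 10 mm lateral offset. I'll grip firmly, rise and carry it.

Emit:
{"method": "servo_tool", "body": {"rows": [[[0, 0, 0], 0, -1], [[0, 0, 0], 0, -1], [[0, 0, 0], 0, -1], [[0, 0, 0], 0, -1], [[0, 0, -30], 0, -1], [[0, 0, -70], 0, -1], [[0, 0, -110], 0, -1], [[0, 0, -140], 0, -1]], "force": 110}}

```text
t: 14.8
tcp_pos: [0.4917, 0.0191, 0.4886]
tool_rot: [0.995, 0.094, 0.013, 0.002]
force: [1.0, -0.2, -1.9]
finger_gap: 0.19
```

```bash
cat >> h.py <<'E'
POCK=dict(L=(.5508,-.1978),M=(.5346,-.2440),R=(.5183,-.2898)); PSI=1.231
def gop(x,y,z,psi,L=.167):
    "bring held pommel (L ahead of the TCP) to x,y,z"
    M=R.from_quat(sense()['tool_rot']).as_matrix(); t=np.array([x,y,z])-L*M[:,2]; go(*t,psi)
E
python3 - <<'E'
from h import *
gop(*POCK['L'],.33,PSI); st()
E
```

```text
shift [ 13. 223.  -6.] turn -59.7 dist 224 t 14.8 gap 0.19 F [ 1.  -0.2 -1.9] tcp [0.4917 0.0191 0.4886]
t 14.8 tcp [0.4917 0.0191 0.4886] F [ 1.  -0.2 -1.9] gap 0.19 q [-0.19  0.24  1.65  0.    1.22  1.19]
[[ 0.982  0.188  0.026]
 [ 0.188 -0.982 -0.002]
 [ 0.025  0.007 -1.   ]]
```

Emit:
{"method": "servo_tool", "body": {"rows": [[[2, 20, -6], -6, -1], [[4, 50, -6], -14, -1], [[6, 85, -6], -22, -1], [[8, 120, -6], -30, -1], [[10, 155, -6], -38, -1], [[12, 185, -6], -46, -1], [[13, 210, -6], -53, -1], [[13, 223, -6], -60, -1]]}}

```text
t: 15.6
tcp_pos: [0.5464, -0.1998, 0.496]
tool_rot: [0.814, 0.581, 0.01, 0.009]
force: [0.1, -0.2, -2.8]
finger_gap: 0.191
```

Emit:
{"method": "servo_tool", "body": {"rows": [[[0, 0, 0], 0, -1], [[0, 0, 0], 0, -1], [[0, 0, 0], 0, -1]]}}

```text
t: 15.9
tcp_pos: [0.546, -0.1988, 0.4958]
tool_rot: [0.814, 0.58, 0.009, 0.008]
force: [0.7, 0.2, -2.4]
finger_gap: 0.192
```

```bash
python3 ang.py; python3 - <<'E'
from h import *
st();gop(*POCK['L'],.33,PSI); gop(*POCK['L'],.127,PSI)
E
```

```text
ft [ 0.022 -0.031 -0.014] F [-0.3  0.9 -2.2] gap 0.192 n 853
-0.32 105 [-0.002 -0.03  -0.319]
-0.3 9 [-0.005 -0.005 -0.283]
-0.28 33 [-0.003 -0.008 -0.271]
-0.26 25 [-0.005 -0.01  -0.25 ]
-0.24 51 [-0.009 -0.013 -0.228]
-0.22 65 [-0.009 -0.014 -0.21 ]
-0.2 74 [-0.005 -0.012 -0.19 ]
-0.18 76 [-0.006 -0.01  -0.166]
-0.16 140 [-0.    -0.007 -0.151]
-0.14 156 [ 0.006 -0.005 -0.127]
-0.12 119 [-0.007 -0.006 -0.116]
t 15.95 tcp [ 0.5461 -0.1987  0.4959] F [-0.3  0.9 -2.2] gap 0.192 q [-0.54  0.37  1.44  0.01  1.31 -0.21]
[[ 0.326  0.945  0.025]
 [ 0.945 -0.326 -0.002]
 [ 0.006  0.024 -1.   ]]
shift [ 1.  0. -1.] turn 0.4 dist 2 t 15.9 gap 0.192 F [-0.3  0.9 -2.2] tcp [ 0.5461 -0.1987  0.4959]
shift [  0.  -5. 202.] turn 0.4 dist 202 t 15.9 gap 0.192 F [-0.3  0.9 -2.2] tcp [ 0.5461 -0.1987  0.4959]
```

Emit:
{"method": "servo_tool", "body": {"rows": [[[0, 0, 20], 0, -1], [[0, -1, 50], 0, -1], [[0, -2, 85], 0, -1], [[0, -3, 120], 0, -1], [[0, -4, 150], 0, -1], [[0, -4, 175], 0, -1], [[0, -5, 190], 0, -1], [[0, -5, 196], 0, -1]]}}

```text
t: 16.75
tcp_pos: [0.5458, -0.1963, 0.2983]
tool_rot: [0.814, 0.581, 0.009, 0.006]
force: [-0.1, 0.1, -3.0]
finger_gap: 0.191
```

Emit:
{"method": "servo_tool", "body": {"rows": [[[0, 0, 0], 0, -1], [[0, 0, 0], 0, -1]]}}

```text
t: 16.95
tcp_pos: [0.5462, -0.1959, 0.299]
tool_rot: [0.814, 0.581, 0.009, 0.007]
force: [-0.2, 0.1, -2.3]
finger_gap: 0.188
```

```bash
python3 - <<'E'
from h import *
st();gop(*POCK['L'],.123,PSI)
E
```

```text
t 16.95 tcp [ 0.5462 -0.1959  0.299 ] F [-0.2  0.1 -2.3] gap 0.188 q [-0.54  0.61  1.65  0.01  0.87 -0.22]
[[ 0.325  0.945  0.023]
 [ 0.946 -0.325 -0.001]
 [ 0.007  0.022 -1.   ]]
shift [-1.  1.  9.] turn 0.5 dist 9 t 16.9 gap 0.188 F [-0.2  0.1 -2.3] tcp [ 0.5462 -0.1959  0.299 ]
```

Emit:
{"method": "servo_tool", "body": {"rows": [[[-1, 1, 4], 0, -1], [[-1, 1, 7], 0, -1], [[-1, 1, 9], 0, -1], [[-1, 1, 9], 0, -1]]}}

```text
t: 17.35
tcp_pos: [0.5469, -0.1972, 0.2899]
tool_rot: [0.814, 0.581, 0.009, 0.007]
force: [-0.7, 0.1, -1.9]
finger_gap: 0.194
```

```bash
python3 - <<'E'
from h import *
gop(*POCK['L'],.123,PSI)
s=snap('top'); im=s['image'][180:280,310:420]; cv2.imwrite('pics/c8.png',cv2.resize(im,None,fx=5,fy=5,interpolation=cv2.INTER_CUBIC))
E
```

```text
shift [-0.  0. -0.] turn 0.5 dist 1 t 17.4 gap 0.194 F [-0.7  0.1 -1.9] tcp [ 0.5469 -0.1972  0.2899]
```

Emit:
{"method": "servo_tool", "body": {"rows": [[[0, 0, 2], 0, -1], [[0, 0, 3], 0, -1], [[0, 0, 3], 0, -0.4], [[0, 0, 3], 0, -0.2], [[0, 0, 3], 0, -0.2], [[0, 0, 3], 0, -0.2]]}}

```text
t: 18.0
tcp_pos: [0.5472, -0.1974, 0.2873]
tool_rot: [0.814, 0.581, 0.009, 0.007]
force: [0.8, 0.0, 0.4]
finger_gap: 0.403
```

Emit:
{"method": "servo_tool", "body": {"rows": [[[0, 0, -10], 0, -0.2], [[0, 1, -40], 0, -0.2], [[0, 2, -80], 0, -0.2], [[0, 3, -120], 0, -0.2], [[0, 3, -150], 0, -0.2], [[0, 4, -180], 0, 0], [[0, 4, -180], 0, 0]]}}

```text
t: 18.7
tcp_pos: [0.5474, -0.1988, 0.4731]
tool_rot: [0.814, 0.581, 0.011, 0.012]
force: [0.6, -0.5, -0.3]
finger_gap: 0.502
```

```bash
cat > ch.py <<'E'
from h import *
import sys
# chisel heads on mat: components of raised non-green things; head at the robot-side end
s=snap('top'); im=s['image']; hsv=cv2.cvtColor(im,cv2.COLOR_BGR2HSV)
P=cloud(s); 
for n,(h0,h1) in dict(red=(0,6),yel=(15,32),blu=(108,125)).items():
    m=((hsv[...,0]>=h0)&(hsv[...,0]<=h1)&(hsv[...,1]>110)); z=P[...,2]
    m&=(z<.04)&(P[...,0]>.38)&(P[...,0]<.66)&(P[...,1]>-.06)&(P[...,1]<.34)
    v,u=np.where(m)
    if len(u)<8: print(n,'none',len(u)); continue
    c=onplane(s,u.mean(),v.mean(),.02)
    print(n,len(u),'band centre',np.round(c,4))
if len(sys.argv)>1: cv2.imwrite('pics/%s.png'%sys.argv[1],cv2.resize(im[185:285,150:280],None,fx=6,fy=6,interpolation=cv2.INTER_CUBIC)); cv2.imwrite('pics/%sb.png'%sys.argv[1],cv2.convertScaleAbs(cv2.resize(im[180:280,310:420],None,fx=5,fy=5,interpolation=cv2.INTER_CUBIC),alpha=1.5))
go(.4747,.1329,.44,.08)
E
python3 ch.py d1
```

```text
red 20 band centre [0.4861 0.2382 0.02  ]
yel 41 band centre [0.5194 0.1368 0.02  ]
blu none 0
shift [ 290. -177.   27.] turn 66.4 dist 341 t 18.8 gap 0.501 F [-0.6 -0.3 -0.5] tcp [ 0.5468 -0.1985  0.4704]
```

Emit:
{"method": "servo_tool", "body": {"rows": [[[20, -12, 5], 5, 0], [[55, -34, 10], 13, 0], [[90, -55, 15], 21, 0], [[130, -80, 20], 29, 0], [[170, -105, 25], 37, 0], [[210, -130, 27], 45, 0], [[250, -155, 27], 53, 0], [[275, -170, 27], 60, 0]]}}

```text
t: 19.55
tcp_pos: [0.4746, 0.1188, 0.4387]
tool_rot: [0.996, 0.094, 0.012, 0.003]
force: [0.1, 0.1, 0.7]
finger_gap: 0.497
```

Emit:
{"method": "servo_tool", "body": {"rows": [[[0, 0, 20], 0, 0], [[0, 0, 60], 0, 0], [[0, 0, 100], 0, 0], [[0, 0, 100], 0, 0]]}}

```text
t: 19.95
tcp_pos: [0.4744, 0.1184, 0.3337]
tool_rot: [0.996, 0.094, 0.005, 0.003]
force: [-0.9, 0.3, 0.6]
finger_gap: 0.497
```

```bash
python3 - <<'E'
from h import *
st();gop(.4742,.1329,.015,.08,.167); gop(.4742,.1329,.06,.08,.167)
E
```

```text
t 19.95 tcp [0.4744 0.1184 0.3337] F [-0.9  0.3  0.6] gap 0.497 q [ 0.02  0.45  1.84 -0.01  0.83  1.4 ]
[[ 0.982  0.187  0.01 ]
 [ 0.187 -0.982 -0.004]
 [ 0.009  0.006 -1.   ]]
shift [ -0. -16. 152.] turn 6.2 dist 152 t 19.9 gap 0.497 F [-0.9  0.3  0.6] tcp [0.4744 0.1184 0.3337]
shift [ -0. -16. 107.] turn 6.2 dist 108 t 19.9 gap 0.497 F [-0.9  0.3  0.6] tcp [0.4744 0.1184 0.3337]
```

Emit:
{"method": "servo_tool", "body": {"rows": [[[0, -8, 15], 4, 0], [[0, -16, 45], 6, 0], [[0, -16, 80], 6, 0], [[0, -16, 110], 6, 0], [[0, -16, 135], 6, 0], [[0, -16, 149], 6, 0], [[0, -16, 152], 6, 0], [[0, -16, 152], 6, 0]]}}

```text
t: 20.75
tcp_pos: [0.4734, 0.1335, 0.182]
tool_rot: [0.999, 0.041, 0.005, 0.002]
force: [0.2, 0.9, -0.1]
finger_gap: 0.498
```

```bash
python3 - <<'E'
from h import *
gop(.4742,.1329,.015,.08,.167)
E
```

```text
shift [-1. -0.  0.] turn 0.2 dist 1 t 20.8 gap 0.498 F [ 0.2  0.9 -0.1] tcp [0.4734 0.1335 0.182 ]
```

Emit:
{"method": "servo_tool", "body": {"rows": [[[0, 0, 0], 0, -1], [[0, 0, 0], 0, -1], [[0, 0, 0], 0, -1], [[0, 0, 0], 0, -1], [[0, 0, 0], 0, -1], [[0, 0, 0], 0, -1]], "force": 110}}

```text
t: 21.35
tcp_pos: [0.4738, 0.1335, 0.1837]
tool_rot: [0.999, 0.041, 0.007, 0.002]
force: [-0.5, 0.6, 5.0]
finger_gap: 0.19
```

Emit:
{"method": "servo_tool", "body": {"rows": [[[0, 0, -10], 0, -1], [[0, 0, -40], 0, -1], [[0, 0, -80], 0, -1], [[0, 0, -120], 0, -1], [[0, 0, -150], 0, -1], [[0, 0, -165], 0, -1], [[0, 0, -165], 0, -1]]}}

```text
t: 22.05
tcp_pos: [0.4717, 0.1343, 0.3519]
tool_rot: [0.999, 0.042, 0.01, 0.002]
force: [0.7, -0.5, -2.4]
finger_gap: 0.185
```

Emit:
{"method": "servo_tool", "body": {"rows": [[[0, 0, 0], 0, -0.6], [[0, 0, 0], 0, -0.56], [[0, 0, 0], 0, -0.54], [[0, 0, 0], 0, -0.53], [[0, 0, 0], 0, -0.53], [[0, 0, 0], 0, -0.52], [[0, 0, 0], 0, -0.52], [[0, 0, 0], 0, -0.52]], "force": 20}}

```text
t: 22.85
tcp_pos: [0.4716, 0.1343, 0.3517]
tool_rot: [0.999, 0.042, 0.009, 0.002]
force: [-0.8, 0.9, -1.6]
finger_gap: 0.24
```

```bash
python3 ang.py
```

```text
ft [ 0.005 -0.052 -0.008] F [ 0.5  0.4 -2.1] gap 0.242 n 555
-0.3 15 [ 0.002  0.004 -0.287]
-0.28 25 [-0.    -0.001 -0.271]
-0.26 19 [-0.002 -0.003 -0.251]
-0.24 49 [-0.007 -0.007 -0.23 ]
-0.22 44 [-0.008 -0.009 -0.209]
-0.2 40 [-0.005 -0.006 -0.193]
-0.18 70 [-0.006 -0.008 -0.166]
-0.16 97 [-0.003  0.006 -0.151]
-0.14 123 [-0.005  0.009 -0.127]
-0.12 73 [-0.008 -0.018 -0.114]
```

Yellow hangs plumb. I'll grip it firmly and carry it to the middle pocket.

Emit:
{"method": "servo_tool", "body": {"rows": [[[0, 0, 0], 0, -1], [[0, 0, 0], 0, -1], [[0, 0, 0], 0, -1], [[0, 0, 0], 0, -1], [[0, 0, -30], 0, -1], [[0, 0, -70], 0, -1], [[0, 0, -110], 0, -1], [[0, 0, -140], 0, -1]], "force": 110}}

```text
t: 23.7
tcp_pos: [0.4689, 0.1349, 0.4943]
tool_rot: [0.999, 0.042, 0.011, 0.002]
force: [0.3, 0.5, -2.6]
finger_gap: 0.184
```

```bash
python3 - <<'E'
from h import *
gop(*POCK['M'],.33,PSI)
E
```

```text
shift [ 30. 382.   0.] turn -65.8 dist 383 t 23.7 gap 0.184 F [ 0.3  0.5 -2.6] tcp [0.4689 0.1349 0.4943]
```

Emit:
{"method": "servo_tool", "body": {"rows": [[[2, 15, 0], 0, -1], [[4, 45, 0], -6, -1], [[7, 80, 0], -14, -1], [[10, 120, 0], -22, -1], [[13, 160, 0], -30, -1], [[16, 200, 0], -38, -1], [[19, 235, 0], -45, -1], [[20, 255, 0], -50, -1]]}}

```text
t: 24.5
tcp_pos: [0.5103, -0.1203, 0.496]
tool_rot: [0.887, 0.461, 0.009, 0.007]
force: [0.2, 0.5, -2.5]
finger_gap: 0.183
```

```bash
python3 - <<'E'
from h import *
gop(*POCK['M'],.33,PSI)
E
```

```text
shift [-89.  87.   0.] turn -15.7 dist 125 t 24.5 gap 0.183 F [ 0.2  0.5 -2.5] tcp [ 0.5103 -0.1203  0.496 ]
```

Emit:
{"method": "servo_tool", "body": {"rows": [[[-20, 20, 0], -4, -1], [[-45, 45, 0], -8, -1], [[-70, 70, 0], -12, -1], [[-85, 83, 0], -16, -1], [[-89, 87, 0], -16, -1], [[-89, 87, 0], -16, -1], [[-89, 87, 0], -16, -1]]}}

```text
t: 25.2
tcp_pos: [0.53, -0.2421, 0.4968]
tool_rot: [0.815, 0.58, 0.008, 0.008]
force: [0.6, -0.1, -1.3]
finger_gap: 0.179
```

```bash
python3 ang.py; python3 - <<'E'
from h import *
gop(*POCK['M'],.33,PSI); gop(*POCK['M'],.123,PSI)
E
```

```text
ft [ 0.041  0.018 -0.036] F [ 0.2 -0.7 -2.7] gap 0.185 n 862
-0.32 58 [-0.018  0.002 -0.319]
-0.3 28 [-0.001 -0.007 -0.285]
-0.28 35 [-0.001 -0.008 -0.272]
-0.26 29 [-0.003 -0.009 -0.251]
-0.24 65 [-0.008 -0.014 -0.23 ]
-0.22 74 [-0.007 -0.013 -0.21 ]
-0.2 59 [-0.002 -0.011 -0.193]
-0.18 96 [-0.005 -0.011 -0.166]
-0.16 131 [-0.007 -0.006 -0.15 ]
-0.14 170 [-0.005 -0.006 -0.127]
-0.12 117 [ 0.005 -0.006 -0.115]
shift [-1.  1. -0.] turn 0.4 dist 2 t 25.2 gap 0.185 F [ 0.2 -0.7 -2.7] tcp [ 0.53   -0.2418  0.4969]
shift [ -2.  -3. 207.] turn 0.4 dist 207 t 25.2 gap 0.185 F [ 0.2 -0.7 -2.7] tcp [ 0.53   -0.2418  0.4969]
```

Emit:
{"method": "servo_tool", "body": {"rows": [[[-1, 0, 20], 0, -1], [[-1, 0, 50], 0, -1], [[-1, -1, 85], 0, -1], [[-1, -2, 120], 0, -1], [[-2, -2, 150], 0, -1], [[-2, -3, 175], 0, -1], [[-2, -3, 192], 0, -1], [[-2, -3, 200], 0, -1]]}}

```text
t: 26.05
tcp_pos: [0.5307, -0.2418, 0.2954]
tool_rot: [0.814, 0.58, 0.008, 0.006]
force: [-0.3, -0.5, -1.5]
finger_gap: 0.184
```

```bash
python3 - <<'E'
from h import *
gop(*POCK['M'],.123,PSI)
E
```

```text
shift [-2.  1.  5.] turn 0.4 dist 6 t 26.1 gap 0.184 F [-0.3 -0.5 -1.5] tcp [ 0.5307 -0.2418  0.2954]
```

Emit:
{"method": "servo_tool", "body": {"rows": [[[0, 0, 2], 0, -1], [[0, 0, 5], 0, -1], [[0, 0, 8], 0, -1], [[0, 0, 9], 0, -1], [[0, 0, 9], 0, -1]]}}

```text
t: 26.55
tcp_pos: [0.5323, -0.2425, 0.2929]
tool_rot: [0.814, 0.581, 0.009, 0.011]
force: [-4.1, 2.1, 23.4]
finger_gap: 0.184
```

```bash
python3 - <<'E'
from h import *
gop(*POCK['M'],.123,PSI)
E
```

```text
shift [-1. -2.  3.] turn 0.5 dist 4 t 26.6 gap 0.184 F [-4.1  2.1 23.4] tcp [ 0.5323 -0.2425  0.2929]
```

Emit:
{"method": "servo_tool", "body": {"rows": [[[0, 0, -2], 0, -1], [[0, 0, -2], 0, -0.5], [[0, 0, -2], 0, -0.2], [[0, 0, -2], 0, -0.2], [[0, 0, -2], 0, -0.2]]}}

```text
t: 27.05
tcp_pos: [0.5323, -0.2424, 0.2944]
tool_rot: [0.814, 0.581, 0.009, 0.01]
force: [0.4, -0.4, 0.1]
finger_gap: 0.403
```

Emit:
{"method": "servo_tool", "body": {"rows": [[[0, 0, -10], 0, -0.2], [[0, 1, -40], 0, -0.2], [[0, 2, -80], 0, -0.2], [[0, 3, -120], 0, -0.2], [[0, 3, -150], 0, -0.2], [[0, 4, -175], 0, 0], [[0, 4, -175], 0, 0]]}}

```text
t: 27.75
tcp_pos: [0.5321, -0.2429, 0.4742]
tool_rot: [0.814, 0.581, 0.01, 0.015]
force: [-0.1, 0.3, 1.3]
finger_gap: 0.502
```

```bash
sed -i '$d' ch.py; echo "go(.4454,.238,.42,.036)" >> ch.py; python3 ch.py d2
```

```text
red 24 band centre [0.4858 0.2375 0.02  ]
yel none 0
blu none 0
shift [ 426. -239.   45.] turn 69.0 dist 491 t 27.8 gap 0.499 F [-0.3  1.2 -0.8] tcp [ 0.5316 -0.2426  0.4717]
```

View pics/d2.png

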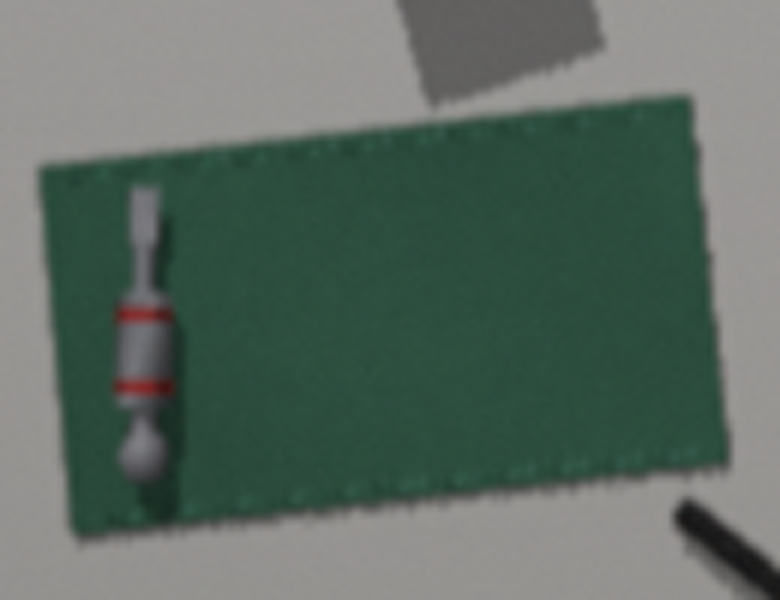

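Red is unmoved, with its head at crop (143,452), the same pixel as before. Going to red.

Emit:
{"method": "servo_tool", "body": {"rows": [[[20, -12, 5], 5, 0], [[55, -31, 10], 13, 0], [[95, -54, 15], 21, 0], [[135, -76, 20], 29, 0], [[180, -101, 25], 37, 0], [[220, -124, 25], 45, 0], [[260, -146, 25], 53, 0], [[290, -163, 25], 60, 0]]}}

```text
t: 28.6
tcp_pos: [0.4716, 0.0848, 0.4402]
tool_rot: [0.995, 0.096, 0.013, 0.006]
force: [1.3, -1.4, -0.1]
finger_gap: 0.503
```

```bash
python3 - <<'E'
from h import *
gop(.4450,.238,.2,.036,.167)
E
```

```text
shift [  -3. -159.   71.] turn 9.0 dist 174 t 28.6 gap 0.503 F [ 1.3 -1.4 -0.1] tcp [0.4716 0.0848 0.4402]
```

Emit:
{"method": "servo_tool", "body": {"rows": [[[0, -25, 5], 2, 0], [[0, -60, 15], 4, 0], [[-1, -100, 30], 7, 0], [[-2, -135, 50], 9, 0], [[-3, -155, 65], 9, 0], [[-3, -159, 71], 9, 0], [[-3, -159, 71], 9, 0]]}}

```text
t: 29.3
tcp_pos: [0.4394, 0.2397, 0.3653]
tool_rot: [1.0, 0.019, 0.011, 0.005]
force: [0.3, -0.9, 0.1]
finger_gap: 0.503
```

```bash
python3 - <<'E'
from h import *
gop(.4450,.238,.015,.036,.167);st()
E
```

```text
shift [ -2.  -2. 183.] turn 0.1 dist 183 t 29.3 gap 0.503 F [ 0.3 -0.9  0.1] tcp [0.4394 0.2397 0.3653]
t 29.3 tcp [0.4394 0.2397 0.3653] F [ 0.3 -0.9  0.1] gap 0.503 q [ 0.28  0.42  1.79 -0.02  0.92  1.83]
[[ 0.999  0.037  0.022]
 [ 0.037 -0.999 -0.011]
 [ 0.022  0.011 -1.   ]]
```

Emit:
{"method": "servo_tool", "body": {"rows": [[[0, 0, 20], 0, 0], [[-1, -1, 60], 0, 0], [[-1, -1, 100], 0, 0], [[-2, -2, 140], 0, 0], [[-2, -2, 165], 0, 0], [[-2, -2, 175], 0, 0], [[-2, -2, 175], 0, 0]]}}

```text
t: 30.0
tcp_pos: [0.4416, 0.2388, 0.1895]
tool_rot: [1.0, 0.018, 0.01, 0.006]
force: [-0.6, -0.4, 0.3]
finger_gap: 0.501
```

```bash
python3 - <<'E'
from h import *
gop(.4450,.238,.015,.036,.167)
E
```

```text
shift [-0. -1.  8.] turn -0.0 dist 8 t 30.0 gap 0.501 F [-0.6 -0.4  0.3] tcp [0.4416 0.2388 0.1895]
```

Emit:
{"method": "servo_tool", "body": {"rows": [[[0, -1, 5], 0, 0], [[0, -1, 8], 0, 0], [[0, -1, 8], 0, -1], [[0, -1, 8], 0, -1], [[0, -1, 8], 0, -1], [[0, -1, 8], 0, -1], [[0, -1, 8], 0, -1], [[0, -1, 8], 0, -1]], "force": 110}}

```text
t: 30.8
tcp_pos: [0.4419, 0.2399, 0.1827]
tool_rot: [1.0, 0.018, 0.011, 0.006]
force: [-0.6, -1.3, 4.4]
finger_gap: 0.186
```

Emit:
{"method": "servo_tool", "body": {"rows": [[[0, 0, -10], 0, -1], [[0, 0, -40], 0, -1], [[0, 0, -80], 0, -1], [[0, 0, -120], 0, -1], [[0, 0, -150], 0, -1], [[0, 0, -165], 0, -1], [[0, 0, -165], 0, -1]]}}

```text
t: 31.5
tcp_pos: [0.4382, 0.2419, 0.3505]
tool_rot: [1.0, 0.018, 0.014, 0.005]
force: [-0.3, 0.1, -2.7]
finger_gap: 0.191
```

Emit:
{"method": "servo_tool", "body": {"rows": [[[0, 0, 0], 0, -0.6], [[0, 0, 0], 0, -0.56], [[0, 0, 0], 0, -0.54], [[0, 0, 0], 0, -0.53], [[0, 0, 0], 0, -0.53], [[0, 0, 0], 0, -0.52], [[0, 0, 0], 0, -0.52], [[0, 0, 0], 0, -0.52]], "force": 20}}

```text
t: 32.3
tcp_pos: [0.4384, 0.242, 0.3505]
tool_rot: [1.0, 0.018, 0.014, 0.005]
force: [-0.1, -0.4, -2.6]
finger_gap: 0.239
```

```bash
python3 ang.py
```

```text
ft [ 0.01   0.042 -0.022] F [ 0.6 -0.3 -1.8] gap 0.237 n 495
-0.3 9 [ 0.002 -0.002 -0.285]
-0.28 17 [ 0.001 -0.004 -0.27 ]
-0.26 18 [ 0.001 -0.005 -0.249]
-0.24 44 [-0.006 -0.009 -0.23 ]
-0.22 50 [-0.005 -0.008 -0.209]
-0.2 40 [-0.005 -0.007 -0.192]
-0.18 59 [-0.006 -0.009 -0.167]
-0.16 91 [-0.002 -0.011 -0.151]
-0.14 105 [-0.005  0.009 -0.127]
-0.12 62 [-0.008 -0.018 -0.116]
```

Red hangs plumb too.

Emit:
{"method": "servo_tool", "body": {"rows": [[[0, 0, 0], 0, -1], [[0, 0, 0], 0, -1], [[0, 0, 0], 0, -1], [[0, 0, 0], 0, -1], [[0, 0, -30], 0, -1], [[0, 0, -70], 0, -1], [[0, 0, -110], 0, -1], [[0, 0, -140], 0, -1]], "force": 110}}

```text
t: 33.15
tcp_pos: [0.4344, 0.2432, 0.493]
tool_rot: [1.0, 0.018, 0.015, 0.004]
force: [0.9, -0.4, -2.6]
finger_gap: 0.188
```

Emit:
{"method": "servo_tool", "body": {"rows": [[[3, 15, -5], 0, -1], [[6, 45, -5], -5, -1], [[10, 85, -5], -12, -1], [[14, 125, -5], -20, -1], [[18, 165, -5], -28, -1], [[22, 205, -5], -36, -1], [[26, 245, -5], -42, -1], [[28, 265, -5], -45, -1]]}}

```text
t: 33.95
tcp_pos: [0.4721, -0.0235, 0.5014]
tool_rot: [0.916, 0.4, 0.013, 0.011]
force: [-0.2, 0.7, -2.5]
finger_gap: 0.188
```

```bash
python3 - <<'E'
from h import *
gop(*POCK['R'],.33,PSI)
E
```

```text
shift [-166.  210.    8.] turn -23.4 dist 268 t 34.0 gap 0.188 F [-0.2  0.7 -2.5] tcp [ 0.4721 -0.0235  0.5014]
```

Emit:
{"method": "servo_tool", "body": {"rows": [[[-15, 19, 0], -3, -1], [[-40, 50, 2], -7, -1], [[-68, 86, 2], -11, -1], [[-96, 122, 2], -15, -1], [[-124, 157, 2], -19, -1], [[-148, 188, 2], -23, -1], [[-162, 205, 4], -23, -1], [[-166, 210, 5], -23, -1]]}}

```text
t: 34.75
tcp_pos: [0.5131, -0.2902, 0.4995]
tool_rot: [0.819, 0.573, 0.01, 0.013]
force: [0.7, 0.6, -1.9]
finger_gap: 0.187
```

Emit:
{"method": "servo_tool", "body": {"rows": [[[0, 0, 0], 0, -1], [[0, 0, 0], 0, -1], [[0, 0, 0], 0, -1]]}}

```text
t: 35.05
tcp_pos: [0.513, -0.2885, 0.4996]
tool_rot: [0.819, 0.573, 0.01, 0.012]
force: [-1.7, 0.7, -2.2]
finger_gap: 0.181
```

```bash
python3 ang.py; python3 - <<'E'
from h import *
gop(*POCK['R'],.33,PSI); gop(*POCK['R'],.123,PSI)
E
```

```text
ft [ 0.008 -0.043  0.004] F [-1.2  1.3 -2.7] gap 0.184 n 837
-0.32 3 [ 0.045  0.134 -0.32 ]
-0.3 17 [ 0.003 -0.014 -0.286]
-0.28 34 [ 0.001 -0.013 -0.27 ]
-0.26 27 [-0.    -0.014 -0.25 ]
-0.24 75 [-0.005 -0.017 -0.23 ]
-0.22 77 [-0.005 -0.015 -0.21 ]
-0.2 65 [-0.001 -0.014 -0.192]
-0.18 89 [-0.006 -0.011 -0.166]
-0.16 144 [-0.001 -0.005 -0.15 ]
-0.14 179 [ 0.009 -0.005 -0.127]
-0.12 127 [ 0.007 -0.007 -0.115]
shift [ 0. -0.  3.] turn -0.5 dist 3 t 35.1 gap 0.184 F [-1.2  1.3 -2.7] tcp [ 0.5131 -0.2885  0.4997]
shift [ -0.  -7. 210.] turn -0.5 dist 210 t 35.1 gap 0.184 F [-1.2  1.3 -2.7] tcp [ 0.5131 -0.2885  0.4997]
```

Emit:
{"method": "servo_tool", "body": {"rows": [[[0, 0, 20], 0, -1], [[0, -1, 50], 0, -1], [[0, -2, 85], 0, -1], [[0, -3, 120], 0, -1], [[0, -4, 150], 0, -1], [[0, -5, 175], 0, -1], [[0, -6, 192], 0, -1], [[0, -7, 200], 0, -1]]}}

```text
t: 35.9
tcp_pos: [0.5126, -0.2867, 0.2982]
tool_rot: [0.819, 0.574, 0.01, 0.011]
force: [-0.9, 0.0, -2.8]
finger_gap: 0.188
```

Emit:
{"method": "servo_tool", "body": {"rows": [[[0, 0, 2], 0, -1], [[0, 0, 4], 0, -1], [[0, 0, 6], 0, -1], [[0, 0, 7], 0, -1], [[0, 0, 7], 0, -1]]}}

```text
t: 36.4
tcp_pos: [0.5131, -0.2871, 0.2925]
tool_rot: [0.819, 0.574, 0.01, 0.012]
force: [-0.8, 0.2, 1.5]
finger_gap: 0.184
```

```bash
python3 - <<'E'
from h import *
gop(*POCK['R'],.123,PSI)
E
```

```text
shift [-1.  0.  3.] turn -0.5 dist 3 t 36.4 gap 0.184 F [-0.8  0.2  1.5] tcp [ 0.5131 -0.2871  0.2925]
```

Touching the floor. Next I'll release and rise.

Emit:
{"method": "servo_tool", "body": {"rows": [[[0, 0, 0], 0, -0.5], [[0, 0, 0], 0, -0.2], [[0, 0, 0], 0, -0.2], [[0, 0, 0], 0, -0.2], [[0, 0, -10], 0, -0.2], [[0, 1, -40], 0, -0.2], [[0, 2, -80], 0, -0.2], [[0, 3, -120], 0, -0.2]]}}

```text
t: 37.2
tcp_pos: [0.5121, -0.2869, 0.414]
tool_rot: [0.819, 0.574, 0.01, 0.012]
force: [0.9, 0.1, -0.4]
finger_gap: 0.4
```

Emit:
{"method": "servo_tool", "body": {"rows": [[[20, 0, -30], 0, -0.2], [[60, 0, -50], 0, -1], [[100, 0, -60], 0, -1], [[140, 0, -60], 0, -1], [[180, 0, -60], 0, -1], [[200, 0, -60], 0, -1]], "force": 40}}

```text
t: 37.8
tcp_pos: [0.5787, -0.0953, 0.4757]
tool_rot: [0.818, 0.575, 0.011, 0.012]
force: [-0.9, -0.3, -1.2]
finger_gap: -0.003
```

```bash
python3 - <<'E'
from h import *
st()
s=snap('top'); im=s['image'][180:280,310:420]; a=cv2.convertScaleAbs(cv2.resize(im,None,fx=4,fy=4,interpolation=cv2.INTER_CUBIC),alpha=1.6)
s2=snap('scene'); b=cv2.resize(s2['image'][170:300,270:390],None,fx=3,fy=3,interpolation=cv2.INTER_CUBIC)
c=np.zeros((400,800,3),np.uint8); c[:400,:440]=a; c[:390,440:800]=b; cv2.imwrite('pics/e1.png',c)
P=cloud(s); k=(P[...,2]>.11)&(P[...,2]<.142)
O=np.array([.5346,-.244]); X=np.array([.943,-.333]); Y=np.array([.333,.943])
d=P[...,:2]-O; ox=d@X; oy=d@Y
for n,y in dict(L=.049,M=0,R=-.049).items():
    b=(abs(ox)<.033)&(abs(oy-y)<.02)&(P[...,2]>.115); q=P[b]; print(n,b.sum(),np.round([np.median(ox[b]),np.median(oy[b]),q[:,2].max() if len(q) else 0],3))
E
```

```text
t 37.8 tcp [ 0.5787 -0.0953  0.4757] F [-0.9 -0.3 -1.2] gap -0.003 q [-0.35  0.4   1.45  0.    1.26 -0.01]
[[ 0.339  0.94   0.031]
 [ 0.941 -0.338 -0.007]
 [ 0.004  0.032 -0.999]]
L 44 [-0.007  0.062  0.136]
M 45 [0.002 0.014 0.138]
R 43 [ 0.003 -0.035  0.138]
```

View pics/e1.png

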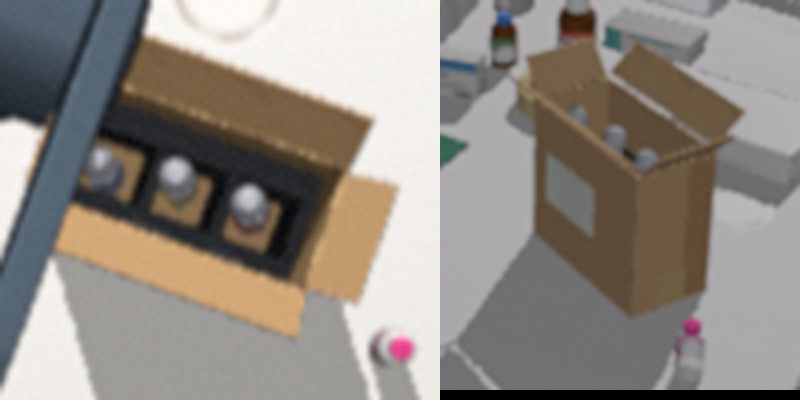

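All three stand in their pockets, pommels at crop (103,160), (177,178), (248,203). Flaps come next, using the closed fingers as a pusher.

```bash
cat >> h.py <<'E'
CO=np.array([.5346,-.244]); CX=np.array([.943,-.333]); CY=np.array([.333,.943])
def tips(pts,psi=PSI):
    s=sense(); M=R.from_quat(s['tool_rot']).as_matrix(); a=np.arctan2(M[1,0],M[0,0]); print('turn',round(-np.degrees(psi-a),1),'t',round(s['t'],1),'F',np.round(s['force'],1))
    tip=s['tcp_pos']+.1734*M[:,2]; d=tip[:2]-CO; print('tip now own',np.round([d@CX,d@CY,tip[2]],4))
    for x,y,z in pts: print((x,y,z),np.round(M.T@(np.r_[CO+x*CX+y*CY,z]-tip)*1000).astype(int).tolist())
def flaps():
    s=snap('top'); P=cloud(s); d=P[...,:2]-CO; ox=d@CX; oy=d@CY; z=P[...,2]
    for n,b in dict(near=(ox<-.012)&(ox>-.1)&(abs(oy)<.035),far=(ox>.012)&(ox<.1)&(abs(oy)<.035),left=(oy>.06)&(oy<.14)&(abs(ox)<.03),right=(oy<-.06)&(oy>-.14)&(abs(ox)<.03)).items():
        u=abs(ox) if n in('near','far') else abs(oy); print(n,[ (round(lo*1000),round(float(np.median(z[b&(u>=lo)&(u<lo+.008)])),3)) for lo in np.arange(.012,.12,.008) if (b&(u>=lo)&(u<lo+.008)).sum()>5])
    return s
E
python3 - <<'E'
from h import *
tips([(0,.14,.25),(0,.138,.168),(0,.108,.172),(0,.092,.178),(0,.076,.174),(0,.064,.163),(0,.06,.152),(0,.06,.147)])
E
```

```text
turn -0.2 t 37.9 F [ 0.7 -0.1 -0.2]
tip now own [-0.0023  0.1553  0.3021]
(0, 0.14, 0.25) [-15, 1, 52]
(0, 0.138, 0.168) [-18, -2, 134]
(0, 0.108, 0.172) [-48, -2, 130]
(0, 0.092, 0.178) [-64, -1, 124]
(0, 0.076, 0.174) [-80, -1, 128]
(0, 0.064, 0.163) [-92, -2, 139]
(0, 0.06, 0.152) [-96, -2, 150]
(0, 0.06, 0.147) [-96, -2, 155]
```

Emit:
{"method": "servo_tool", "body": {"rows": [[[-10, 0, 20], 0, -1], [[-15, 0, 52], 0, -1], [[-18, -1, 90], 0, -1], [[-18, -2, 120], 0, -1], [[-18, -2, 134], 0, -1], [[-18, -2, 134], 0, -1]]}}

```text
t: 38.5
tcp_pos: [0.574, -0.1136, 0.3392]
tool_rot: [0.818, 0.575, 0.009, 0.01]
force: [0.6, 0.5, 0.9]
finger_gap: 0.0
```

```bash
python3 - <<'E'
from h import *
tips([(0,.125,.170),(0,.108,.174),(0,.1,.177),(0,.092,.178),(0,.084,.177),(0,.076,.174),(0,.07,.169),(0,.064,.163),(0,.06,.155),(0,.06,.147)])
E
```

```text
turn -0.3 t 38.5 F [0.6 0.5 0.9]
tip now own [-0.0017  0.1366  0.1659]
(0, 0.125, 0.17) [-12, 2, -4]
(0, 0.108, 0.174) [-29, 2, -8]
(0, 0.1, 0.177) [-37, 2, -11]
(0, 0.092, 0.178) [-45, 2, -12]
(0, 0.084, 0.177) [-53, 2, -11]
(0, 0.076, 0.174) [-61, 2, -8]
(0, 0.07, 0.169) [-67, 2, -3]
(0, 0.064, 0.163) [-73, 2, 3]
(0, 0.06, 0.155) [-77, 2, 11]
(0, 0.06, 0.147) [-77, 2, 19]
```

Emit:
{"method": "servo_tool", "body": {"rows": [[[-12, 2, -4], 0, -1], [[-29, 2, -8], 0, -1], [[-37, 2, -11], 0, -1], [[-45, 2, -12], 0, -1], [[-53, 2, -11], 0, -1], [[-61, 2, -8], 0, -1], [[-67, 2, -3], 0, -1], [[-73, 2, 3], 0, -1]]}}

```text
t: 39.3
tcp_pos: [0.5511, -0.1834, 0.3355]
tool_rot: [0.818, 0.575, 0.009, 0.01]
force: [-0.4, 1.5, 0.6]
finger_gap: 0.003
```

Emit:
{"method": "servo_tool", "body": {"rows": [[[-4, 0, 6], 0, -1], [[-5, 0, 10], 0, -1], [[-6, 0, 14], 0, -1], [[-6, 0, 17], 0, -1], [[-6, 0, 17], 0, -1]]}}

```text
t: 39.8
tcp_pos: [0.5492, -0.1888, 0.3211]
tool_rot: [0.818, 0.576, 0.009, 0.01]
force: [-5.9, 1.0, 18.1]
finger_gap: -0.001
```

```bash
python3 - <<'E'
from h import *
tips([(0,.055,.147),(0,.05,.25),(0,-.05,.27),(0,-.14,.25),(0,-.14,.168)])
E
```

```text
turn -0.2 t 39.8 F [-5.9  1.  18.1]
tip now own [-0.      0.0573  0.1478]
(0, 0.055, 0.147) [-2, 0, 1]
(0, 0.05, 0.25) [-7, 3, -102]
(0, -0.05, 0.27) [-107, 4, -122]
(0, -0.14, 0.25) [-197, 4, -103]
(0, -0.14, 0.168) [-197, 1, -21]
```

Pressed flat (contact at tip z 0.148). Now the right flap.

Emit:
{"method": "servo_tool", "body": {"rows": [[[0, 0, -20], 0, -1], [[-7, 2, -60], 0, -1], [[-30, 3, -95], 0, -1], [[-70, 3, -115], 0, -1], [[-110, 4, -122], 0, -1], [[-150, 4, -115], 0, -1], [[-185, 4, -105], 0, -1], [[-198, 4, -100], 0, -1]]}}

```text
t: 40.6
tcp_pos: [0.4825, -0.3787, 0.4197]
tool_rot: [0.818, 0.574, 0.008, 0.01]
force: [0.3, 0.3, 0.1]
finger_gap: 0.002
```

Emit:
{"method": "servo_tool", "body": {"rows": [[[0, 0, 0], 0, -1], [[0, 0, 20], 0, -1], [[0, 0, 50], 0, -1], [[0, 0, 75], 0, -1], [[0, -1, 81], 0, -1], [[0, -1, 81], 0, -1]]}}

```text
t: 41.2
tcp_pos: [0.4839, -0.3775, 0.3379]
tool_rot: [0.818, 0.575, 0.008, 0.008]
force: [0.2, 0.3, 1.6]
finger_gap: -0.0
```

```bash
python3 - <<'E'
from h import *
flaps()
tips([(0,-.125,.170),(0,-.108,.174),(0,-.1,.177),(0,-.092,.178),(0,-.084,.177),(0,-.076,.174),(0,-.07,.169),(0,-.064,.163),(0,-.06,.155),(0,-.058,.147)])
E
```

```text
near [(12, 0.083), (20, 0.084), (28, 0.084), (36, 0.154), (44, 0.158), (52, 0.165), (60, 0.169), (68, -0.0), (76, -0.001), (84, 0.002), (92, 0.002)]
far [(12, 0.076), (20, 0.082), (28, 0.084), (36, 0.121), (44, 0.158), (52, 0.165), (60, 0.171), (68, 0.175)]
left [(60, 0.147), (68, 0.147), (76, 0.091), (84, -0.001), (92, -0.001), (100, -0.001), (108, -0.0), (116, -0.001)]
right [(60, 0.082), (68, 0.085), (76, 0.152), (84, 0.481), (92, 0.172), (100, 0.478), (108, 0.494), (116, 0.494)]
turn -0.3 t 41.2 F [-0.8  0.   0. ]
tip now own [ 0.0016 -0.1429  0.1658]
(0, -0.125, 0.17) [18, -2, -4]
(0, -0.108, 0.174) [35, -2, -8]
(0, -0.1, 0.177) [43, -2, -11]
(0, -0.092, 0.178) [51, -2, -12]
(0, -0.084, 0.177) [59, -2, -11]
(0, -0.076, 0.174) [67, -2, -8]
(0, -0.07, 0.169) [73, -2, -3]
(0, -0.064, 0.163) [79, -2, 3]
(0, -0.06, 0.155) [83, -2, 11]
(0, -0.058, 0.147) [85, -3, 19]
```

Left flap is flat at 0.147.

Emit:
{"method": "servo_tool", "body": {"rows": [[[18, -2, -4], 0, -1], [[35, -2, -8], 0, -1], [[43, -2, -11], 0, -1], [[51, -2, -12], 0, -1], [[59, -2, -11], 0, -1], [[67, -2, -8], 0, -1], [[73, -2, -3], 0, -1], [[79, -2, 3], 0, -1]]}}

```text
t: 42.05
tcp_pos: [0.5094, -0.3021, 0.3357]
tool_rot: [0.818, 0.575, 0.008, 0.01]
force: [-0.8, -0.3, 1.6]
finger_gap: -0.004
```

Emit:
{"method": "servo_tool", "body": {"rows": [[[4, 0, 6], 0, -1], [[5, 0, 10], 0, -1], [[6, 0, 14], 0, -1], [[6, 0, 17], 0, -1], [[6, 0, 17], 0, -1]]}}

```text
t: 42.55
tcp_pos: [0.5116, -0.2964, 0.3212]
tool_rot: [0.818, 0.575, 0.008, 0.009]
force: [-4.2, 3.9, 16.8]
finger_gap: 0.001
```

```bash
python3 - <<'E'
from h import *
tips([(0,-.05,.25),(-.06,0,.27),(-.115,0,.25),(-.115,0,.168)])
E
```

```text
turn -0.3 t 42.5 F [-4.2  3.9 16.8]
tip now own [ 0.     -0.0566  0.1478]
(0, -0.05, 0.25) [7, 2, -102]
(-0.06, 0, 0.27) [57, -57, -123]
(-0.115, 0, 0.25) [56, -113, -105]
(-0.115, 0, 0.168) [56, -115, -23]
```

Emit:
{"method": "servo_tool", "body": {"rows": [[[0, 0, -20], 0, -1], [[7, 0, -60], 0, -1], [[25, -20, -100], 0, -1], [[45, -50, -123], 0, -1], [[56, -85, -123], 0, -1], [[56, -115, -115], 0, -1], [[56, -117, -105], 0, -1], [[56, -117, -105], 0, -1]]}}

```text
t: 43.35
tcp_pos: [0.4173, -0.2034, 0.4224]
tool_rot: [0.818, 0.575, 0.008, 0.008]
force: [0.6, 0.2, -0.0]
finger_gap: 0.003
```

Emit:
{"method": "servo_tool", "body": {"rows": [[[0, 0, 25], 0, -1], [[0, 0, 55], 0, -1], [[0, 0, 75], 0, -1], [[0, 0, 80], 0, -1], [[0, 0, 80], 0, -1]]}}

```text
t: 43.85
tcp_pos: [0.42, -0.2046, 0.3418]
tool_rot: [0.818, 0.575, 0.008, 0.008]
force: [0.3, -0.3, -0.2]
finger_gap: -0.002
```

```bash
python3 - <<'E'
from h import *
flaps()
tips([(-.095,0,.172),(-.072,0,.178),(-.062,0,.181),(-.052,0,.182),(-.043,0,.181),(-.035,0,.177),(-.029,0,.173),(-.025,0,.167),(-.021,0,.158),(-.02,0,.151)])
E
```

```text
near [(12, 0.083), (20, 0.084), (28, 0.084), (36, 0.152), (44, 0.158), (52, 0.166), (60, 0.003), (68, 0.09), (76, 0.48), (84, 0.488), (92, 0.492)]
far [(12, 0.078), (20, 0.083), (28, 0.084), (36, 0.124), (44, 0.158), (52, 0.164), (60, 0.171), (68, 0.175)]
left [(60, 0.147), (68, 0.147), (76, 0.092), (84, -0.001), (92, -0.001), (100, -0.001), (108, -0.001), (116, -0.0)]
right [(60, 0.147), (68, 0.147), (76, 0.146), (100, -0.001), (108, -0.001), (116, -0.002)]
turn -0.4 t 43.9 F [0.2 0.2 0.4]
tip now own [-0.1171 -0.0004  0.1692]
(-0.095, 0, 0.172) [1, 22, -2]
(-0.072, 0, 0.178) [1, 45, -8]
(-0.062, 0, 0.181) [1, 55, -10]
(-0.052, 0, 0.182) [1, 65, -11]
(-0.043, 0, 0.181) [1, 74, -10]
(-0.035, 0, 0.177) [1, 82, -6]
(-0.029, 0, 0.173) [1, 88, -2]
(-0.025, 0, 0.167) [1, 92, 4]
(-0.021, 0, 0.158) [1, 96, 13]
(-0.02, 0, 0.151) [1, 97, 20]
```

Emit:
{"method": "servo_tool", "body": {"rows": [[[1, 22, -2], 0, -1], [[1, 45, -8], 0, -1], [[1, 55, -10], 0, -1], [[1, 65, -11], 0, -1], [[1, 74, -10], 0, -1], [[1, 82, -6], 0, -1], [[1, 88, -2], 0, -1], [[1, 92, 4], 0, -1]]}}

```text
t: 44.7
tcp_pos: [0.5073, -0.2349, 0.3402]
tool_rot: [0.818, 0.575, 0.008, 0.009]
force: [-0.0, -0.5, -0.3]
finger_gap: 0.0
```

Emit:
{"method": "servo_tool", "body": {"rows": [[[0, 4, 5], 0, -1], [[0, 5, 9], 0, -1], [[0, 6, 13], 0, -1], [[0, 6, 16], 0, -1], [[0, 6, 16], 0, -1]]}}

```text
t: 45.2
tcp_pos: [0.513, -0.2369, 0.3238]
tool_rot: [0.818, 0.575, 0.008, 0.008]
force: [-0.7, 0.5, -0.5]
finger_gap: 0.001
```

```bash
python3 - <<'E'
from h import *
tips([(-.02,0,.151),(0,0,.27),(.115,0,.25),(.115,0,.168)])
E
```

```text
turn -0.4 t 45.2 F [-0.7  0.5 -0.5]
tip now own [-1.890e-02  1.000e-04  1.504e-01]
(-0.02, 0, 0.151) [0, -1, -1]
(0, 0, 0.27) [0, 21, -119]
(0.115, 0, 0.25) [1, 136, -97]
(0.115, 0, 0.168) [1, 134, -15]
```

Emit:
{"method": "servo_tool", "body": {"rows": [[[0, 0, 2], 0, -1], [[0, 0, 3], 0, -1], [[0, 0, 4], 0, -1], [[0, 0, 4], 0, -1]]}}

```text
t: 45.6
tcp_pos: [0.5131, -0.2369, 0.3198]
tool_rot: [0.818, 0.575, 0.008, 0.008]
force: [0.0, -0.4, -0.1]
finger_gap: -0.003
```

Emit:
{"method": "servo_tool", "body": {"rows": [[[0, 0, -25], 0, -1], [[0, 10, -65], 0, -1], [[0, 30, -105], 0, -1], [[0, 65, -119], 0, -1], [[1, 100, -115], 0, -1], [[1, 130, -105], 0, -1], [[1, 138, -100], 0, -1], [[1, 138, -100], 0, -1]]}}

```text
t: 46.4
tcp_pos: [0.6412, -0.2824, 0.4209]
tool_rot: [0.818, 0.575, 0.007, 0.006]
force: [-1.1, -0.6, 0.1]
finger_gap: 0.001
```

Emit:
{"method": "servo_tool", "body": {"rows": [[[0, 0, 25], 0, -1], [[0, 0, 55], 0, -1], [[0, 0, 75], 0, -1], [[0, 0, 80], 0, -1], [[0, 0, 80], 0, -1]]}}

```text
t: 46.9
tcp_pos: [0.6418, -0.2822, 0.3405]
tool_rot: [0.818, 0.575, 0.007, 0.005]
force: [-0.1, -0.2, 0.8]
finger_gap: 0.001
```

```bash
python3 - <<'E'
from h import *
flaps()
tips([(.095,0,.172),(.072,0,.178),(.062,0,.181),(.052,0,.182),(.043,0,.181),(.035,0,.177),(.029,0,.173),(.025,0,.167),(.021,0,.158),(.02,0,.149)])
E
```

```text
near [(12, 0.567), (20, 0.566), (28, 0.576), (36, 0.586), (44, 0.598), (52, 0.611), (60, 0.619), (68, 0.628), (76, 0.635), (84, 0.642), (92, 0.65)]
far [(12, 0.544), (20, 0.537), (28, 0.534), (36, 0.524), (44, 0.517), (52, 0.508), (60, 0.487), (68, 0.472), (76, 0.424), (84, 0.488), (92, 0.496)]
left [(60, 0.55), (68, 0.55), (76, 0.509), (84, 0.002), (92, -0.001), (100, -0.001), (108, -0.002), (116, -0.001)]
right [(76, 0.147), (100, 0.001), (108, -0.0), (116, -0.0)]
turn -0.4 t 47.0 F [ 0.3 -0.2  1.4]
tip now own [0.1177 0.0003 0.1684]
(0.095, 0, 0.172) [0, -23, -4]
(0.072, 0, 0.178) [-1, -45, -10]
(0.062, 0, 0.181) [-1, -55, -14]
(0.052, 0, 0.182) [-1, -65, -15]
(0.043, 0, 0.181) [-1, -74, -14]
(0.035, 0, 0.177) [-1, -83, -10]
(0.029, 0, 0.173) [-1, -89, -6]
(0.025, 0, 0.167) [-1, -93, 0]
(0.021, 0, 0.158) [-1, -97, 9]
(0.02, 0, 0.149) [-1, -98, 18]
```

```bash
python3 - <<'E'
from h import *
s=snap('scene'); cv2.imwrite('pics/f1.png',cv2.resize(s['image'][160:280,270:400],None,fx=5,fy=5,interpolation=cv2.INTER_CUBIC))
E
```

```text
(no output)
```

View pics/f1.png

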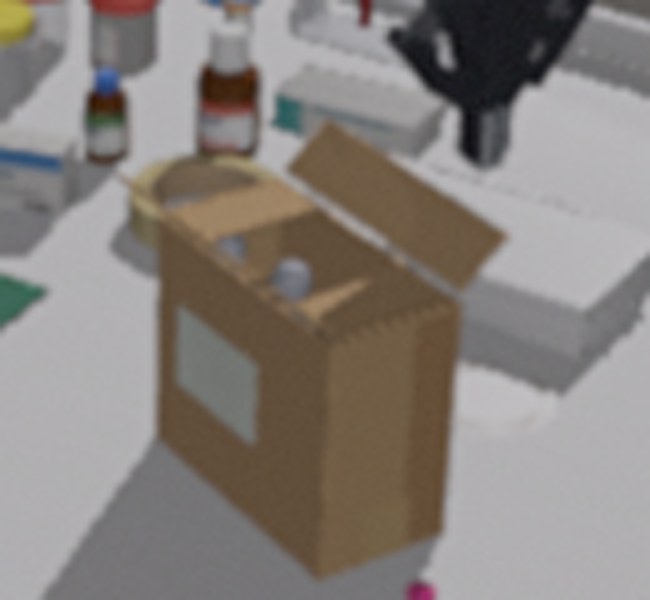

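The near flap still leans outwards, seen as a thin line along the front rim, because the pusher passed over its edge (about 0.175). The end flaps are flat. I'll approach lower, at about z=0.162, starting with the far flap I'm beside.

```bash
python3 - <<'E'
from h import *
tips([(.1,0,.162),(.085,0,.163),(.072,0,.166),(.062,0,.17),(.053,0,.174),(.045,0,.175),(.037,0,.173),(.031,0,.169),(.026,0,.163),(.022,0,.156),(.02,0,.149)])
E
```

```text
turn -0.4 t 47.0 F [ 0.8  0.2 -0.1]
tip now own [1.184e-01 1.000e-04 1.692e-01]
(0.1, 0, 0.162) [0, -19, 7]
(0.085, 0, 0.163) [0, -34, 6]
(0.072, 0, 0.166) [0, -46, 2]
(0.062, 0, 0.17) [-1, -56, -2]
(0.053, 0, 0.174) [-1, -65, -6]
(0.045, 0, 0.175) [-1, -73, -7]
(0.037, 0, 0.173) [-1, -81, -5]
(0.031, 0, 0.169) [-1, -87, -2]
(0.026, 0, 0.163) [-1, -93, 4]
(0.022, 0, 0.156) [-1, -97, 11]
(0.02, 0, 0.149) [-1, -99, 18]
```

Emit:
{"method": "servo_tool", "body": {"rows": [[[0, 0, 7], 0, -1], [[0, -19, 7], 0, -1], [[0, -34, 6], 0, -1], [[0, -46, 2], 0, -1], [[0, -56, -2], 0, -1], [[0, -65, -6], 0, -1], [[0, -73, -7], 0, -1], [[0, -81, -5], 0, -1]]}}

```text
t: 47.8
tcp_pos: [0.5659, -0.255, 0.3462]
tool_rot: [0.818, 0.575, 0.008, 0.008]
force: [1.6, -0.9, 0.4]
finger_gap: 0.003
```

Emit:
{"method": "servo_tool", "body": {"rows": [[[0, -6, 3], 0, -1], [[0, -11, 8], 0, -1], [[0, -15, 14], 0, -1], [[0, -18, 19], 0, -1], [[0, -18, 23], 0, -1], [[0, -18, 23], 0, -1]]}}

```text
t: 48.4
tcp_pos: [0.549, -0.2488, 0.3252]
tool_rot: [0.818, 0.575, 0.007, 0.007]
force: [-5.9, 2.7, 18.0]
finger_gap: -0.0
```

```bash
python3 - <<'E'
from h import *
tips([(.02,0,.151),(0,0,.27),(-.115,0,.25),(-.115,0,.160)])
E
```

```text
turn -0.3 t 48.4 F [-5.9  2.7 18. ]
tip now own [0.0187 0.0008 0.1518]
(0.02, 0, 0.151) [-1, 1, 1]
(0, 0, 0.27) [-1, -16, -119]
(-0.115, 0, 0.25) [-1, -132, -101]
(-0.115, 0, 0.16) [-2, -134, -11]
```

Far flap pressed flat (contact at 0.152). Back to the near side, over the top.

Emit:
{"method": "servo_tool", "body": {"rows": [[[0, 0, -25], 0, -1], [[0, -5, -65], 0, -1], [[0, -25, -100], 0, -1], [[0, -60, -110], 0, -1], [[-1, -100, -108], 0, -1], [[-1, -130, -101], 0, -1], [[-1, -135, -95], 0, -1], [[-1, -135, -95], 0, -1]]}}

```text
t: 49.2
tcp_pos: [0.4191, -0.2033, 0.4166]
tool_rot: [0.818, 0.575, 0.007, 0.006]
force: [0.6, -0.4, -0.2]
finger_gap: -0.003
```

Emit:
{"method": "servo_tool", "body": {"rows": [[[0, 0, 25], 0, -1], [[0, 0, 55], 0, -1], [[0, 0, 78], 0, -1], [[0, 0, 84], 0, -1], [[0, 0, 84], 0, -1]]}}

```text
t: 49.7
tcp_pos: [0.4217, -0.2041, 0.3318]
tool_rot: [0.818, 0.575, 0.007, 0.006]
force: [-1.0, -0.7, 0.1]
finger_gap: -0.002
```

```bash
python3 - <<'E'
from h import *
flaps()
tips([(-.1,0,.160),(-.085,0,.162),(-.072,0,.166),(-.062,0,.17),(-.053,0,.174),(-.045,0,.175),(-.037,0,.173),(-.031,0,.169),(-.026,0,.163),(-.022,0,.156),(-.02,0,.149)])
E
```

```text
near [(12, 0.083), (20, 0.085), (28, 0.083), (36, 0.153), (44, 0.16), (52, 0.166), (60, 0.003), (68, 0.462), (76, 0.472), (84, 0.477), (92, 0.483)]
far [(12, 0.151), (20, 0.151), (28, 0.152), (36, 0.151), (60, -0.001), (68, -0.001), (76, -0.001), (84, -0.001), (92, -0.0)]
left [(60, 0.149), (68, 0.149), (76, 0.093), (84, -0.001), (92, -0.001), (100, -0.001), (108, -0.001), (116, -0.0)]
right [(60, 0.149), (68, 0.149), (76, 0.148), (100, 0.0), (108, -0.001), (116, -0.0)]
turn -0.3 t 49.8 F [ 1.5 -0.7 -0.4]
tip now own [-0.1164  0.0006  0.1593]
(-0.1, 0, 0.16) [-1, 16, 0]
(-0.085, 0, 0.162) [0, 31, -2]
(-0.072, 0, 0.166) [0, 44, -6]
(-0.062, 0, 0.17) [0, 55, -10]
(-0.053, 0, 0.174) [0, 64, -13]
(-0.045, 0, 0.175) [0, 72, -14]
(-0.037, 0, 0.173) [0, 80, -12]
(-0.031, 0, 0.169) [0, 86, -8]
(-0.026, 0, 0.163) [0, 90, -2]
(-0.022, 0, 0.156) [0, 94, 5]
(-0.02, 0, 0.149) [0, 96, 12]
```

Emit:
{"method": "servo_tool", "body": {"rows": [[[0, 16, 0], 0, -1], [[0, 31, -1], 0, -1], [[0, 44, -4], 0, -1], [[0, 55, -9], 0, -1], [[0, 64, -13], 0, -1], [[0, 72, -14], 0, -1], [[0, 80, -12], 0, -1], [[0, 86, -8], 0, -1]]}}

```text
t: 50.55
tcp_pos: [0.5032, -0.2336, 0.3426]
tool_rot: [0.818, 0.575, 0.007, 0.008]
force: [0.2, -0.1, 0.6]
finger_gap: 0.001
```

Emit:
{"method": "servo_tool", "body": {"rows": [[[0, 4, 5], 0, -1], [[0, 8, 11], 0, -1], [[0, 10, 16], 0, -1], [[0, 10, 20], 0, -1], [[0, 10, 20], 0, -1]]}}

```text
t: 51.05
tcp_pos: [0.5129, -0.237, 0.3252]
tool_rot: [0.818, 0.575, 0.007, 0.008]
force: [-4.5, 3.0, 17.5]
finger_gap: 0.002
```

```bash
python3 - <<'E'
from h import *
tips([(-.02,0,.149),(0,-.1,.30)])
E
```

```text
turn -0.3 t 51.0 F [-4.5  3.  17.5]
tip now own [-0.0191 -0.      0.1518]
(-0.02, 0, 0.149) [0, -1, 3]
(0, -0.1, 0.3) [-99, 23, -148]
```

Contact at 0.152, so the near flap is flat. I'll retreat upward and aside for the final check.

Emit:
{"method": "servo_tool", "body": {"rows": [[[0, 0, -25], 0, -1], [[0, 0, -65], 0, -1], [[-20, 0, -110], 0, -1], [[-60, 0, -150], 0, -1], [[-105, 0, -150], 0, -1], [[-150, 0, -150], 0, -1], [[-195, 0, -150], 0, -1], [[-230, 0, -150], 0, -1]]}}

```text
t: 51.85
tcp_pos: [0.4307, -0.4551, 0.474]
tool_rot: [0.818, 0.574, 0.007, 0.008]
force: [0.1, -0.1, 0.8]
finger_gap: -0.001
```

```bash
python3 - <<'E'
from h import *
st()
s=flaps(); a=cv2.convertScaleAbs(cv2.resize(s['image'][110:300,230:420],None,fx=2,fy=2),alpha=1.4)
s2=snap('scene'); b=cv2.resize(s2['image'][150:320,200:400],None,fx=2,fy=2)
c=np.zeros((400,800,3),np.uint8); c[:380,:380]=a; c[:340,400:800]=b; cv2.imwrite('pics/g1.png',c)
E
```

```text
t 51.85 tcp [ 0.4307 -0.4551  0.474 ] F [ 0.1 -0.1  0.8] gap -0.001 q [-0.99  0.46  1.35  0.02  1.32 -0.65]
[[ 0.34   0.94   0.021]
 [ 0.94  -0.34  -0.005]
 [ 0.003  0.021 -1.   ]]
near [(12, 0.15), (20, 0.151), (28, 0.151), (36, 0.104), (44, -0.001), (52, -0.001), (60, -0.001), (68, -0.001), (76, -0.001), (84, -0.002), (92, -0.001)]
far [(12, 0.151), (20, 0.152), (28, 0.151), (36, 0.151), (60, 0.0), (68, -0.0), (76, -0.001), (84, -0.001), (92, -0.001)]
left [(60, 0.152), (68, 0.152), (76, 0.092), (84, -0.001), (92, -0.001), (100, -0.001), (108, -0.001), (116, -0.002)]
right [(60, 0.151), (68, 0.151), (76, 0.151), (100, 0.001), (108, -0.002), (116, -0.001)]
```

View pics/g1.png

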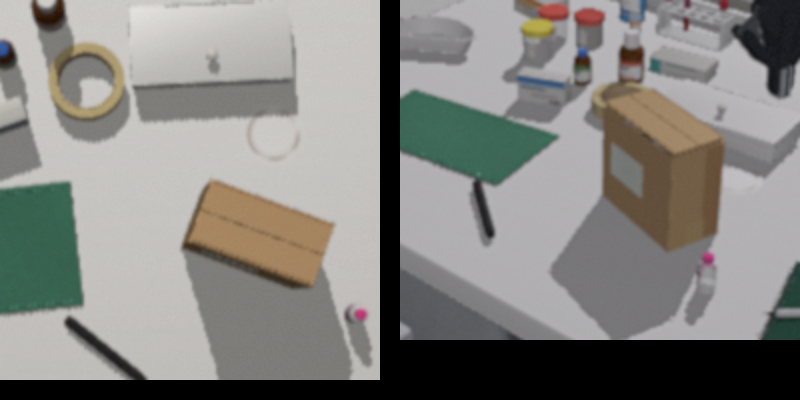

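The carton at (258,232) is shut flat, the mat is empty, and the vial (357,313), tape (87,80) and marker (105,350) are in place.

```bash
python3 -c "
from h import *
print(sign_off())"
```

```text
the job is handed in; nothing more can be done
None
```

All three chisels are packed and the carton is folded shut. I handed the job in at about 52 s of the 208 s allowed; the sign-off gives no verdict.

- **Chisels:** blue, yellow and red stand blade down, one in each foam pocket. I checked this before closing: the pommel tops read about 137 mm high, and each leans about 13 mm to one side within its pocket.
- **Flaps:** I folded the two short end flaps first, then the far and near long flaps. In the last depth check all the flap tops read 150–152 mm, so they are level. The mat is empty, and the tape, marker and vial stand where they were.

These things did not go right the first time:
- **Blue pommel grip:** my first grip was too high, so I set it back down and gripped it lower. In that second grip the fingertips pressed the mat with about 27 N.
- **Easing the grip:** lowering the grip force had no visible effect, so I eased each pommel by opening the jaws in small steps until the chisel hung plumb.
- **Near flap:** my first push passed over its edge without moving it. The second push, lower down, closed it.

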